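Charge the sample magazine and close it

ROBOT

A 6-joint arm with a two-finger parallel gripper is mounted at the origin on the work surface. World frame = base frame: x ahead of the robot, y to its left, z up, the work surface at z = 0. Lengths are in m, angles in degrees, forces in N, time in s.
With the tool pointing down it reaches from about 0.275 to 0.85 m from the base axis. Payload 19 kg.
Tool frame: the origin (TCP) lies at the very end of the fingers, on their centre line; the grasp point (between the pads) lies 19 mm behind it; z points along the fingers, y is the line along which they close (so a half turn about z gives the same grasp; the last joint's range is limited). The gripper opens to 85 mm and grips with 20 to 120 N. Pads are 22 mm wide; open, the fingers measure 114 mm over their backs; the gripper's body (76 mm by 85 mm) begins 54 mm behind the grasp point. The pads swing forward as they close: fully open they stand 13 mm farther back than shut.
Start: joints at [-84.11, 8.623, 82.357, -0, 89.026, -7.678], TCP at [0.135, -0.559, 0.231] pointing down, gripper open.
Joint ranges: [-160.23, 160.23], [-39.13, 120.54], [6.94, 153.29], [-79.49, 259.48], [9.18, 160.14], [-161.06, 161.06]. Speed limits (degrees/s): [108.29, 108.29, 127.2, 172.46, 172.46, 172.46].

INTERFACE

Orientations are given as a 3x3 rotation matrix whose columns are the frame's x, y, z axes.
In Python, from bench import read_state, read_camera, camera_params, close_job, spot_in gives the robot as it stands. The module is installed in compiled form; this text tells all that it offers.
- The arm moves only by the tool send_rows, never from a script. Its argument "commands" is a list of rows, each a list of 7 numbers: the shift along the world's x, y, z in m, then the turn, a rotation vector about the world's x, y, z in degrees, then the closure, from 0 (fully open) to 1 (shut). A call has 1 to 10 rows; each row shifts and turns the commanded pose from where the row before left it; what a row does not reach is not made up. A row lasts 1/12 s, in which the tool goes at most 41.7 mm and 7.16 degrees, less where a joint would pass 70% of its speed; a pose out of reach is approached as far as the arm can. A call is refused whole if a number of a shift passes 0.0417 or a number of a turn 7.16, either way. A call with a gripper value outside its range is refused whole. The fingers move at their own pace and stop on an object; "newtons" is the grip in N (left out, the last holds). Time passes only in rows, so rows that do not move let the fingers close. It gives the time, the measured TCP pose, the force, the opening and the grip force at its end, in the units of the state.
- read_state(): the state, without advancing time (a new reading comes with each control period).
- read_camera(name): name is "scene" or "top" or "wrist"; returns the picture (480x640x3 uint8, red, green, blue); there is no depth.
- camera_params(name): a dict with "mtx" (3x3 intrinsics, pixels), "world_from_camera" (4x4, takes a point from camera to world coordinates). Camera axes: x right, y down, z forward; pixel columns grow to the right and rows downward; lengths in m; the calibration is good to about 2 mm. A picture is of the moment at which its call begins: read the wrist's pose just before it. camera_params takes no time and is no camera call; for the wrist camera it gives the pose at the moment of the call.
- close_job(): hands the job in; it is judged then, once.
Trained networks look in the newest picture that a camera, given by its name, has taken for a name from the list of things; names that differ only in an ending like _2 or _b are one class to them, and where a whole thing is asked for, a point or a joint stands for the part that bears it (a point fixed in the world has none). Each returns a list of dicts, best first, with "score" (0 to 1); they miss things now and then, are a little off and sometimes report something else, mostly with a low value. They report only what shows in the picture. A call takes as long as a camera call.
- spot_in(thing, camera): "bbox" ([left, top, right, bottom] in pixels, round what is visible of it).
The state is a dict: "time": time; "qpos": joint angles; "joint_vel": joint speeds; "effort": joint torques, N m; "eef_pos": TCP position; "eef_rot": TCP orientation; "wrist_force": force on the tool from outside, world axes, zero at the start; "ft_torque": the same for the moment, N m; "width": finger opening in m; "finger_force": force on a finger pad.
Only numpy, scipy, OpenCV 4.12 (cv2) and the standard library are available. Lean on these libraries where they do the work, as an engineer would, in place of code of your own. Each camera call takes 0.05 s, during which the arm holds its last target. There are 200 camera calls.

TASK

Load every sample jar on the bench into the magazine: stand the jars in the open trough and feed them through the tunnel with the push stick held in the gripper, until each one stands wholly inside the magazine (the fingers must not hold or touch a jar in, or just above, the tunnel or the magazine). Then close the magazine with the cover plate, lowered over the shaft and the locating pin so that it sits fully down and level on the rim, and see that the push stick lies flat in its tray again; leave the other things on the bench where they are.

Things in the scene. Friction and masses are not known exactly. Their poses are not given: they have to be found in the camera images.
- loader: Fixed loading station: open-topped magazine box, fed by a straight channel (trough, then roofed tunnel) along its frame's +y, about the robot's left. Origin: on the bench under the centre of the box, z up. Box 150 (x) by 140 (y) mm outside, walls 6 thick, inner floor 6 and flat rim 56 above the bench. Channel: 32 wide, centre line at x = -42, floor 6 above the bench all along.
- tunnel_mouth (a point): Centre of the channel floor at the tunnel's entrance (x -42, y -130, z 6 mm in the loader's frame). From here the tunnel, clear roof, 40 high inside, top 50 above the bench, runs 60 mm along +y to the box. The open trough runs the other way for 170 mm, its walls 6 thick, 12 high over the floor, its outer end open.
- lane_start (a point): Centre of the channel floor at the inner face of the box wall, where the lane in the box starts (x -42, y -64, z 6 mm in the loader's frame). The lane runs on to the end wall at y +64, between rails 20 high: room for four jars, 112 of 128 mm. A jar is home when all of it is past this point: centre 14 mm or more farther along +y.
- shaft_top (a point): Top of the central steel shaft, diameter 14 mm with a tapered tip, 98 mm above the bench, at the centre of the box.
- pin_top (a point): Top of the locating pin, diameter 8 mm with a tapered tip, 72 mm above the bench, at x 40, y 30 mm in the loader's frame.
- cover: Loose aluminium cover plate, 150 (x) by 140 (y) by 5 mm, about 250 g, lying flat; on top a black square hub to grip, 36 by 36 mm, sides along x and y, 5 to 35 mm above the underside. A 17 mm bore passes through hub and plate. Origin: centre of the underside, z up. Seated, the origin is 56 mm above the bench over the loader's origin, its axes along the loader's.
- cover_pin_hole (a point): Centre of the cover's 12 mm pin hole, on its underside (x 40, y 30 mm in the cover's frame).
- stick: Black push stick, 90 g: flat bar 155 long, 20 wide, 12 high, with an upright grip fin 36 long, 14 thick (across the bar), 12 to 57 mm above the underside. Origin: underside, below the fin's centre; x along the bar to the pushing end, 110 mm ahead; the tail ends 45 mm behind. It slides in the channel.
- stick_tip (a point): Centre of the push stick's front face, 110 mm ahead of its origin, 6 mm above the underside.
- tray: Fixed shallow tray that the push stick lies in at the start, 210 (x) by 60 (y) outside, walls 4 mm thick, 12 high over the bench, floor 4 mm above the bench. Origin: under its centre; x along its length. The stick fits either way round.
- screw_cap: Bystander: blue screw cap, diameter 36, height 22 mm; origin under its centre.
- vial: Bystander: small glass vial, diameter 28, height 55 mm; origin under its centre.
- beaker: Bystander: blue plastic beaker, diameter 68, height 85 mm; origin under its centre.
- reagent: Bystander: amber reagent bottle, diameter 80, height 160 mm; origin under its centre.
- spatula: Bystander: lab spatula, 170 mm long, lying flat behind the trough; origin under its middle.
- jar1: Squat square sample jar (there may be two to four of them, all alike): amber body 28 by 28 by 28 mm, white round cap 20 mm across and 8 high on top (36 high in all), about 45 g. Origin: centre of the underside, z up. It stands in the channel in any of its four quarter turns, with 2 mm to spare on each side.
- jar2: Squat square sample jar (there may be two to four of them, all alike): amber body 28 by 28 by 28 mm, white round cap 20 mm across and 8 high on top (36 high in all), about 45 g. Origin: centre of the underside, z up. It stands in the channel in any of its four quarter turns, with 2 mm to spare on each side.
- jar3: Squat square sample jar (there may be two to four of them, all alike): amber body 28 by 28 by 28 mm, white round cap 20 mm across and 8 high on top (36 high in all), about 45 g. Origin: centre of the underside, z up. It stands in the channel in any of its four quarter turns, with 2 mm to spare on each side.
- jar4: Squat square sample jar (there may be two to four of them, all alike): amber body 28 by 28 by 28 mm, white round cap 20 mm across and 8 high on top (36 high in all), about 45 g. Origin: centre of the underside, z up. It stands in the channel in any of its four quarter turns, with 2 mm to spare on each side.

How it is judged (in metres and radians):
On the way, in this order (a step that is already met when the one before it is completed fails the run):
1. every jar present stands wholly inside the magazine, in its lane (y of jar1 in the frame of loader between -0.053 and 0.056 m and x of jar1 in the frame of loader between -0.049 and -0.035 m and z of each of jar1, jar2, jar3, jar4 in the frame of loader below 0.01 m and angle between each of jar1, jar2, jar3, jar4's own z axis and vertical below 0.12 rad and y of jar2 in the frame of loader between -0.053 and 0.056 m and x of jar2 in the frame of loader between -0.049 and -0.035 m and y of jar3 in the frame of loader between -0.053 and 0.056 m and x of jar3 in the frame of loader between -0.049 and -0.035 m and y of jar4 in the frame of loader between -0.053 and 0.056 m and x of jar4 in the frame of loader between -0.049 and -0.035 m), for 0.2 s.
2. the cover sits on the magazine, over shaft and pin, down on the rim (horizontal distance between cover and loader below 0.005 m and horizontal distance between cover_pin_hole and pin_top below 0.006 m and z of cover in the frame of loader between 0.053 and 0.059 m and angle between cover's own z axis and vertical below 0.03 rad), for 0.2 s.
At the end, for the whole second after the job is handed in: All jars upright (0.12 rad) on the lane floor, centres 11 mm or more past the lane start; cover within 5 mm of the shaft axis, pin hole within 6 mm of the pin, underside 53 to 59 mm up, level within 0.03 rad; stick flat (0.05 rad) on the tray floor, within 70 and 22 mm of its middle; all at rest (all of step 1 and all of step 2 and x of stick in the frame of tray between -0.07 and 0.07 m and y of stick in the frame of tray between -0.022 and 0.022 m and z of stick in the frame of tray below 0.009 m and angle between stick's own z axis and vertical below 0.05 rad and linear speed of each of cover, stick below 0.02 m/s); the robot touches nothing.
It fails at once if the fingers touch a jar that is in the tunnel or in the magazine, or held low (underside under 90 mm) over them ((contact force between the fingers and jar1 above 0.5 N and y of jar1 in the frame of loader between -0.112 and 0.075 m and x of jar1 in the frame of loader between -0.075 and 0.075 m and z of jar1 in the frame of loader below 0.09 m) or (contact force between the fingers and jar2 above 0.5 N and y of jar2 in the frame of loader between -0.112 and 0.075 m and x of jar2 in the frame of loader between -0.075 and 0.075 m and z of jar2 in the frame of loader below 0.09 m) or (contact force between the fingers and jar3 above 0.5 N and y of jar3 in the frame of loader between -0.112 and 0.075 m and x of jar3 in the frame of loader between -0.075 and 0.075 m and z of jar3 in the frame of loader below 0.09 m) or (contact force between the fingers and jar4 above 0.5 N and y of jar4 in the frame of loader between -0.112 and 0.075 m and x of jar4 in the frame of loader between -0.075 and 0.075 m and z of jar4 in the frame of loader below 0.09 m)).
It fails at once if a bystander (cap, vial, beaker, bottle, spatula) is moved more than 50 mm (distance of any of screw_cap, vial, beaker, reagent, spatula from where it was at the start of the episode above 0.05 m).
Of jar1, jar2, jar3, jar4 only 2 to 4 are there at a start; the rules pass over those that are not, and their reading is None.
At some moment in a run one of jar1, jar2, jar3, jar4, cover may be knocked a few centimetres aside while the robot is not near it.
It also fails if it takes over 210 s, if anything falls off the work surface, if the arm or the gripper's body presses on something with over 40 N, if the wrist force passes 120 N, or if a joint passes its speed limit or range.

## Working session

There is one attempt and no reset: what is moved stays moved. The work goes in short steps, Python scripts to look and compute and a tool call to move; the robot and the scene stay as the last step left them, time stands still between calls to the robot, and variables do not carry over. Pictures are saved under pics/ and viewed, at most 17 in all, crops included, and the job is handed in when it is done.

Besides the shell and the picture viewer there is one more tool, called after "Emit:" in YAML: its name, and indented under it one key for each argument. send_rows: Moves the arm, as the interface text tells. Its arguments: {"type":"object","properties":{"commands":{"type":"array","items":{"type":"array","items":{"type":"number"}}},"newtons":{"type":"number"}},"required":["commands"]}

```bash
mkdir -p pics; cat > h.py <<'E'
import numpy as np, cv2, json
from bench import *
def save(cam,name):
    im=read_camera(cam); cv2.imwrite('pics/'+name+'.png',im[:,:,::-1]); return im
def proj(cam,P,cp=None):
    p=cp or camera_params(cam); T=np.linalg.inv(np.array(p['world_from_camera'])); 
    P=np.atleast_2d(P); c=P@T[:3,:3].T+T[:3,3]; q=c@np.array(p['mtx']).T; return q[:,:2]/q[:,2:]
def ray(cam,uv,cp=None):
    p=cp or camera_params(cam); T=np.array(p['world_from_camera'])
    d=T[:3,:3]@np.linalg.solve(np.array(p['mtx']),[uv[0],uv[1],1.]); return T[:3,3],d
def atz(cam,uv,z,cp=None):
    o,d=ray(cam,uv,cp); return o+d*(z-o[2])/d[2]
def tri(rays):
    A=np.zeros((3,3));b=np.zeros(3)
    for o,d in rays:
        d=d/np.linalg.norm(d);M=np.eye(3)-np.outer(d,d);A+=M;b+=M@o
    return np.linalg.solve(A,b)
E
python3 - <<'E'
from h import *
s=read_state(); print(s['eef_pos'],s['time'])
for c in ['scene','top','wrist']:
    save(c,c+'0'); p=camera_params(c); print(c,np.round(p['mtx'],1).tolist(),np.round(p['world_from_camera'],3).tolist())
for c in ['scene','top']:
    for n in ['loader','cover','stick','tray','jar1','screw_cap','vial','beaker','reagent','spatula']:
        print(c,n,[(round(d['score'],2),np.round(d['bbox']).astype(int).tolist()) for d in spot_in(n,c)][:5])
E
```

```text
[ 0.13484651 -0.55872984  0.23068751] 0.0
scene [[472.9, 0.0, 320.7], [0.0, 472.9, 238.0], [0.0, 0.0, 1.0]] [[-0.899, 0.254, -0.358, 0.946], [0.439, 0.53, -0.726, 0.758], [0.005, -0.809, -0.587, 0.676], [0.0, 0.0, 0.0, 1.0]]
top [[492.9, 0.0, 317.0], [0.0, 492.9, 234.9], [0.0, 0.0, 1.0]] [[0.013, -0.972, 0.234, 0.318], [-1.0, -0.014, 0.001, -0.009], [0.002, -0.234, -0.972, 1.205], [0.0, 0.0, 0.0, 1.0]]
wrist [[345.3, 0.0, 316.3], [0.0, 345.3, 243.3], [0.0, 0.0, 1.0]] [[0.235, -0.936, -0.262, 0.201], [-0.972, -0.227, -0.062, -0.542], [-0.002, 0.269, -0.963, 0.373], [0.0, 0.0, 0.0, 1.0]]
scene loader [(0.81, [281, 214, 378, 330]), (0.51, [322, 197, 335, 212])]
scene cover [(0.95, [407, 307, 523, 388]), (0.22, [274, 167, 348, 184])]
scene stick [(0.88, [288, 151, 338, 181])]
scene tray [(0.72, [274, 167, 349, 187]), (0.28, [282, 217, 378, 336])]
scene jar1 [(0.82, [383, 257, 398, 276]), (0.66, [323, 198, 333, 210])]
scene screw_cap [(0.67, [377, 219, 390, 231])]
scene vial [(0.21, [282, 214, 378, 331])]
scene beaker [(0.66, [212, 249, 247, 301])]
scene reagent [(0.86, [207, 189, 243, 256])]
scene spatula [(0.54, [241, 215, 254, 232])]
top loader [(0.75, [234, 197, 387, 262])]
top cover [(0.8, [137, 265, 205, 332])]
top stick [(0.9, [446, 289, 491, 341])]
top tray [(0.82, [430, 271, 503, 354]), (0.28, [139, 264, 207, 332])]
top jar1 [(0.74, [385, 288, 398, 304]), (0.67, [263, 292, 276, 304])]
top screw_cap [(0.43, [449, 288, 494, 341])]
top vial [(0.57, [231, 318, 246, 333])]
top beaker [(0.93, [298, 145, 325, 180]), (0.44, [265, 292, 278, 303])]
top reagent [(0.94, [350, 151, 384, 195])]
top spatula [(0.73, [388, 186, 453, 212])]
```

```bash
python3 - <<'E'
import cv2
a=cv2.imread('pics/top0.png')[130:370,110:520]
cv2.imwrite('pics/topc.png',cv2.resize(a,(800,468),interpolation=cv2.INTER_CUBIC))
a=cv2.imread('pics/scene0.png')[140:400,190:540]
cv2.imwrite('pics/scenec.png',cv2.resize(a,(800,594),interpolation=cv2.INTER_CUBIC))
E
```

```text
(no output)
```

View pics/topc.png

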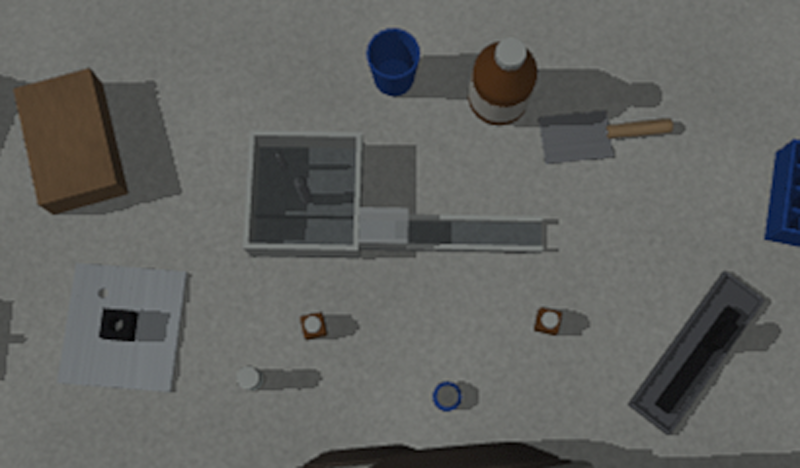

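View pics/scenec.png

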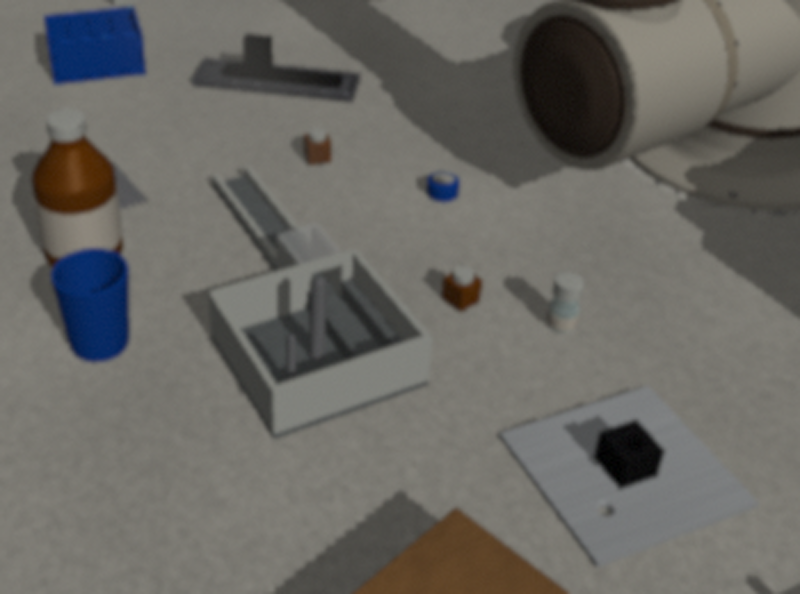

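Top crop: the box is at about (305,190), trough end at (550,235), jars at (313,325) and (548,320), cover at (122,325) and stick/tray at (700,350). The scene view agrees, with only two jars seen so far. I'll get coarse poses first, then take closer wrist views.

```bash
python3 - <<'E'
from h import *
from scipy.optimize import least_squares
T=lambda u,v:(110+u*410/800,130+v*240/468)
S=lambda u,v:(190+u*350/800,140+v*260/594)
ct,cs=camera_params('top'),camera_params('scene')
def both(n,t,s): print(n,np.round(tri([ray('top',T(*t),ct),ray('scene',S(*s),cs)]),4))
both('jarR cap',(550,318),(319,135)); both('jarL cap',(313,323),(462,272))
both('hub top',(122,322),(628,437)); both('pinhole',(101,293),(605,508)); both('vial top',(250,378),(568,282));both('cap',(447,392),(443,178))
both('shaft',(299,182),(322,278))
R=lambda a:np.array([[np.cos(a),-np.sin(a)],[np.sin(a),np.cos(a)]])
def fit(pts,x0,z):
    def f(p):
        r=[]
        for m,t,s in pts:
            w=np.r_[R(p[2])@m[:2]+p[:2],m[2]]
            if t: r+=list(proj('top',w,ct)[0]-T(*t))
            if s: r+=list(proj('scene',w,cs)[0]-S(*s))
        return r
    q=least_squares(f,x0,loss='soft_l1'); print(np.round(q.x[:2],4),np.degrees(q.x[2]),np.round(q.fun,1)); 
L=[((.075,.07,.056),(252,133),(210,292)),((.075,-.07,.056),(362,133),None),((-.075,.07,.056),(247,248),(430,340)),((-.075,-.07,.056),(358,248),(352,251)),((.075,.07,0),None,(275,435))]
fit(L,[.45,.05,0],0)
C=[((.075,.07,.005),(82,264),(597,563)),((.075,-.07,.005),(188,271),(500,433)),((-.075,.07,.005),(60,383),(752,500)),((-.075,-.07,.005),(172,390),(645,390))]
fit(C,[.3,.3,0],0)
Y=[((.105,.03,.012),(731,272),None),((.105,-.03,.012),(769,298),None),((-.105,.03,.012),(630,405),None),((-.105,-.03,.012),(673,433),None)]
fit(Y,[.25,-.35,-.6],0)
s=read_state(); print(np.round(s['eef_rot'],3).tolist())
E
```

```text
jarR cap [ 0.458  -0.1867  0.0311]
jarL cap [0.4492 0.1012 0.0334]
hub top [0.4461 0.3352 0.032 ]
pinhole [0.4874 0.3701 0.005 ]
vial top [0.3813 0.1721 0.049 ]
cap [ 0.3683 -0.0618  0.0207]
shaft [0.6098 0.1184 0.0947]
[0.6124 0.1147] -0.34464711225922084 [-0.3 -1.7 26.6 41.8  0.7 -0.6 -1.3 -0.3  0.1 -2.6  0.9  0.8  0.6 -2.6
 -1.5  0.2]
[0.4464 0.34  ] -3.224549901914654 [-3.1 -0.8 -0.3 -1.1 -1.  -0.5 -1.2 -0.9 -1.2 -0.2  1.7 -0.5 -0.4  0.4
 -0.3 -3.3]
[ 0.4243 -0.3768] -38.049111656866785 [-0.8 -0.9  0.2  1.   1.  -1.  -0.3  0.9]
[[0.972, 0.235, -0.0], [0.235, -0.972, 0.0], [0.0, -0.0, -1.0]]
```

View pics/wrist0.png

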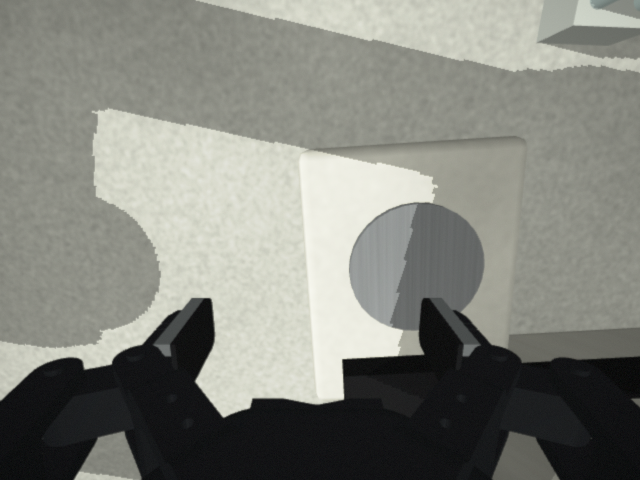

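Emit:
send_rows:
  commands:
    - [0.022,0.022,0.009,0,0,4.8,0]
    - [0.022,0.022,0.009,0,0,4.8,0]
    - [0.022,0.022,0.009,0,0,4.8,0]
    - [0.022,0.022,0.009,0,0,4.8,0]
    - [0.022,0.022,0.009,0,0,4.8,0]
    - [0.022,0.022,0.009,0,0,4.8,0]
    - [0.022,0.022,0.009,0,0,4.8,0]
    - [0.022,0.022,0.009,0,0,4.8,0]
    - [0.022,0.022,0.009,0,0,4.8,0]
    - [0.022,0.022,0.009,0,0,4.8,0]

```text
time: 1.98
eef_pos: [0.3557, -0.3376, 0.3219]
eef_rot: [[0.473, 0.881, 0.0], [0.881, -0.473, -0.0], [-0.0, 0.0, -1.0]]
wrist_force: [-0.2, -0.3, -0.7]
width: 0.0856
finger_force: 0.0
```

Emit:
send_rows:
  commands:
    - [0.022,0.022,0.005,0,0,4.8,0]
    - [0.022,0.022,0.005,0,0,4.8,0]
    - [0.022,0.022,0.005,0,0,4.8,0]
    - [0.022,0.022,0.005,0,0,4.8,0]
    - [0.022,0.022,0.005,0,0,4.8,0]
    - [0.022,0.022,0.005,0,0,4.4,0]
    - [0,0,0,0,0,0,0]
    - [0,0,0,0,0,0,0]

```text
time: 2.65
eef_pos: [0.4877, -0.2059, 0.3512]
eef_rot: [[-0.002, 1.0, -0.0], [1.0, 0.002, -0.0], [-0.0, -0.0, -1.0]]
wrist_force: [-0.3, 0.3, -0.6]
width: 0.0852
finger_force: 0.0
```

```bash
python3 - <<'E'
from h import *
import pickle
s=read_state(); print(np.round(s['eef_pos'],4),np.round(s['eef_rot'],3).tolist(),s['wrist_force'])
cp=camera_params('wrist'); im=save('wrist','w1'); pickle.dump(cp,open('w1.pkl','wb'))
for n in ['jar1','loader','screw_cap']: print(n,[(round(d['score'],2),np.round(d['bbox']).astype(int).tolist()) for d in spot_in(n,'wrist')][:5])
save('top','top1'); print([(round(d['score'],2),np.round(d['bbox']).astype(int).tolist()) for d in spot_in('jar1','top')][:5])
E
```

```text
[ 0.4877 -0.2059  0.3512] [[-0.002, 1.0, -0.0], [1.0, 0.002, -0.0], [-0.0, -0.0, -1.0]] [-0.29499836  0.33262254 -0.64036869]
jar1 [(0.9, [282, 172, 312, 199]), (0.37, [483, 105, 623, 178]), (0.28, [358, 1, 411, 178])]
loader [(0.82, [359, 0, 410, 178])]
screw_cap [(0.89, [211, 72, 238, 103])]
[(0.61, [260, 288, 277, 306]), (0.38, [394, 289, 400, 303])]
```

View pics/w1.png

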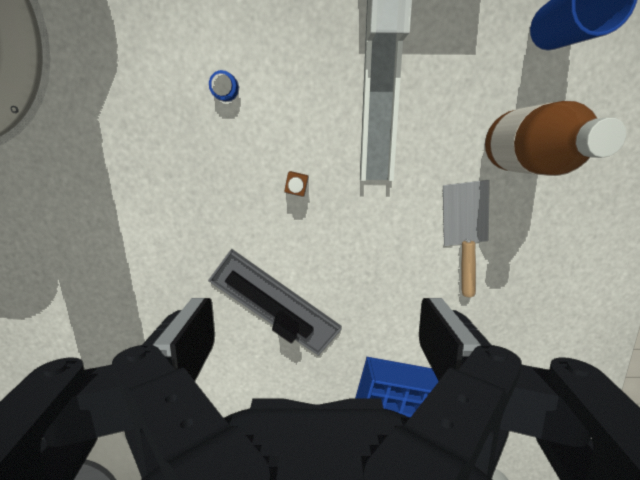

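View pics/top1.png

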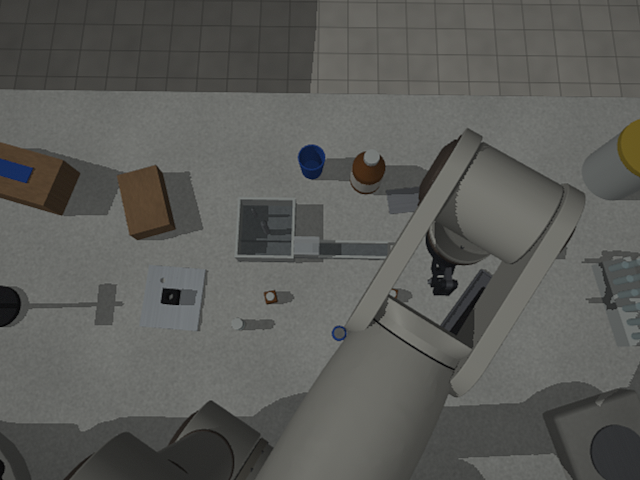

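Wrist view: jar at (297,185), trough from about (365,190) up to the tunnel at (390,20), stick fin at (287,328) with its tip toward (232,280). The top view shows only two jars, the other at (270,297).

```bash
cat >> h.py <<'E'
def jarmask(im):
    h=cv2.cvtColor(im,cv2.COLOR_RGB2HSV); return ((h[...,0]<18)&(h[...,1]>130)&(h[...,2]>40)).astype(np.uint8)
def jarpose(im,bb,cp,cam='wrist',zt=.028,zc=.036):
    l,t,r,b=[int(round(x)) for x in bb]; l-=4;t-=4;r+=4;b+=4
    m=np.zeros(im.shape[:2],np.uint8); m[t:b,l:r]=jarmask(im)[t:b,l:r]
    ys,xs=np.nonzero(m); hull=cv2.convexHull(np.c_[xs,ys].astype(np.int32))
    W=np.array([atz(cam,p,zt,cp)[:2] for p in hull[:,0].astype(float)]).astype(np.float32)
    rc=cv2.minAreaRect(W*1000)
    g=im.astype(int); w=np.zeros_like(m); w[t:b,l:r]=((g.min(2)>120))[t:b,l:r]
    w=(cv2.morphologyEx(w,cv2.MORPH_OPEN,np.ones((3,3),np.uint8))>0)
    ys,xs=np.nonzero(w & (cv2.fillConvexPoly(np.zeros_like(m),hull,1)>0))
    c=(xs.mean(),ys.mean()); return rc,c,atz(cam,c,zc,cp)
E
python3 - <<'E'
from h import *
import pickle
cp=pickle.load(open('w1.pkl','rb')); im=cv2.imread('pics/w1.png')[:,:,::-1].copy()
print(jarpose(im,[282,172,312,199],cp))
g=cv2.cvtColor(im,cv2.COLOR_RGB2GRAY)
for r in [60,90,120,150,170,183,190]: print(r,g[r,352:402].tolist())
E
```

```text
(((459.7738342285156, -183.14085388183594), (27.134233474731445, 25.38826560974121), 77.44529724121094), (np.float64(295.1945945945946), np.float64(184.45945945945945)), array([ 0.45934462, -0.18363391,  0.036     ]))
60 [188, 185, 185, 187, 188, 188, 189, 186, 186, 182, 182, 173, 143, 113, 130, 140, 142, 143, 133, 98, 83, 82, 82, 82, 82, 81, 79, 81, 81, 82, 82, 83, 84, 85, 83, 83, 81, 82, 82, 84, 85, 86, 90, 105, 116, 138, 141, 142, 145, 161]
90 [195, 195, 195, 196, 196, 194, 192, 190, 187, 187, 175, 130, 137, 189, 208, 210, 209, 185, 104, 85, 83, 82, 82, 83, 85, 83, 85, 84, 84, 86, 87, 86, 85, 83, 81, 81, 81, 82, 83, 86, 90, 108, 143, 200, 210, 210, 209, 200, 189, 188]
120 [200, 197, 194, 192, 195, 196, 194, 191, 188, 170, 113, 148, 206, 211, 211, 201, 164, 126, 120, 119, 121, 122, 122, 122, 124, 124, 124, 122, 120, 119, 120, 121, 122, 123, 124, 126, 126, 122, 121, 116, 138, 192, 209, 211, 209, 203, 193, 192, 194, 193]
150 [202, 202, 201, 203, 202, 200, 194, 188, 171, 117, 159, 207, 212, 211, 197, 148, 127, 123, 124, 124, 121, 119, 118, 124, 125, 126, 127, 127, 125, 124, 121, 123, 
[... 154 characters left out ...]
 208, 198, 150, 123, 122, 122, 121, 120, 121, 122, 124, 126, 126, 125, 123, 120, 118, 116, 117, 121, 124, 126, 127, 125, 120, 148, 205, 211, 211, 208, 198, 190, 189, 186, 186, 189, 190, 191]
183 [191, 190, 188, 191, 193, 189, 189, 178, 139, 135, 136, 136, 135, 133, 132, 132, 130, 129, 129, 131, 131, 132, 133, 135, 135, 136, 134, 133, 134, 133, 132, 132, 131, 132, 130, 129, 129, 129, 134, 155, 197, 202, 201, 199, 194, 189, 188, 189, 188, 191]
190 [197, 195, 194, 193, 192, 189, 188, 177, 138, 132, 135, 153, 194, 199, 200, 198, 198, 199, 196, 194, 192, 192, 191, 190, 190, 193, 200, 203, 203, 199, 199, 199, 199, 184, 139, 132, 133, 150, 188, 190, 187, 187, 188, 189, 191, 192, 195, 198, 200, 199]
```

Emit:
send_rows:
  commands:
    - [-0.004,-0.006,-0.02,0,0,0,0]
    - [-0.004,-0.006,-0.02,0,0,0,0]
    - [-0.004,-0.006,-0.02,0,0,0,0]
    - [-0.004,-0.006,-0.02,0,0,0,0]
    - [-0.004,-0.006,-0.02,0,0,0,0]
    - [-0.004,-0.006,-0.02,0,0,0,0]
    - [-0.004,-0.006,-0.02,0,0,0,0]
    - [0,-0.006,-0.01,0,0,0,0]
    - [0,0,0,0,0,0,0]

```text
time: 3.7
eef_pos: [0.4579, -0.2557, 0.1993]
eef_rot: [[0.002, 1.0, -0.003], [1.0, -0.002, 0.002], [0.002, -0.003, -1.0]]
wrist_force: [-0.6, 0.3, 0.6]
width: 0.0856
finger_force: 0.0
```

```bash
python3 - <<'E'
from h import *
import pickle
s=read_state(); print(np.round(s['eef_pos'],4))
cp=camera_params('wrist'); im=save('wrist','w2'); pickle.dump(cp,open('w2.pkl','wb'))
d=spot_in('jar1','wrist'); print([(round(x['score'],2),np.round(x['bbox']).tolist()) for x in d][:3])
c1=pickle.load(open('w1.pkl','rb')); i1=cv2.imread('pics/w1.png')[:,:,::-1].copy()
a=jarpose(i1,[282,172,312,199],c1); b=jarpose(im,d[0]['bbox'],cp); print(a,b)
print('tri',tri([ray('wrist',a[1],c1),ray('wrist',b[1],cp)]))
E
```

```text
[ 0.4579 -0.2557  0.1993]
[(0.61, [301.0, 125.0, 337.0, 164.0])]
(((459.7738342285156, -183.14085388183594), (27.134233474731445, 25.38826560974121), 77.44529724121094), (np.float64(295.1945945945946), np.float64(184.45945945945945)), array([ 0.45934462, -0.18363391,  0.036     ])) (((459.3235778808594, -184.20559692382812), (26.239887237548828, 26.142032623291016), 77.26163482666016), (np.float64(318.9907192575406), np.float64(144.78886310904872)), array([ 0.45935452, -0.18397105,  0.036     ]))
tri [ 0.45928862 -0.18390854  0.03378802]
```

View pics/w2.png

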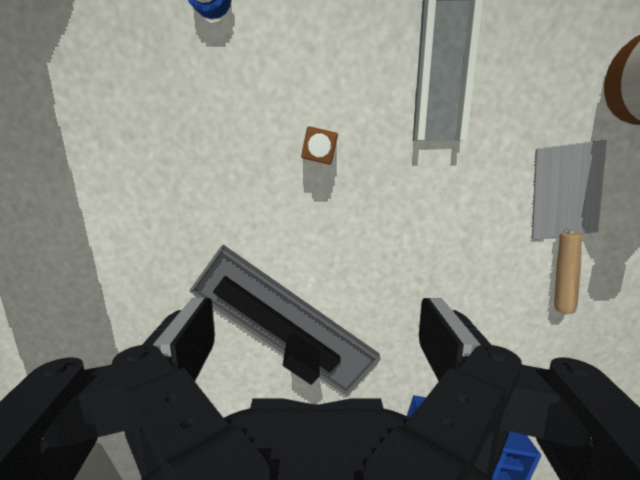

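```bash
python3 - <<'E'
from h import *
import pickle
def edge(im,r,c0,c1,up):
    g=cv2.GaussianBlur(cv2.cvtColor(im,cv2.COLOR_RGB2GRAY),(3,3),0).astype(float)[r]
    d=(np.diff(g)*up)[c0:c1]; i=int(d.argmax()); w=np.clip(d[max(0,i-2):i+3],0,None); return c0+max(0,i-2)+(w*np.arange(len(w))).sum()/w.sum()+.5
for f,rows,L,R in [('w1',[80,90,100,110,120,130,140,150,160,170],(364,372),(386,397)),('w2',[10,30,50,70,90,110,130],(419,438),(455,476))]:
    im=cv2.imread(f'pics/{f}.png')[:,:,::-1].copy(); cp=pickle.load(open(f+'.pkl','rb'))
    P=[]
    for r in rows:
        l=edge(im,r,*L,-1); q=edge(im,r,*R,1)
        a=atz('wrist',(l,r),.018,cp);b=atz('wrist',(q,r),.018,cp); P.append((a+b)/2); print(f,r,round(l,1),round(q,1),np.round(a,4),np.round(b,4))
    P=np.array(P); k=np.polyfit(P[:,1],P[:,0],1); print('centre x at y=-.1,-.05',np.polyval(k,[-.1,-.05]),'yaw',-np.degrees(np.arctan(k[0])))
E
```

```text
w1 80 369.8 394.7 [ 0.5542 -0.0546  0.018 ] [ 0.5856 -0.0545  0.018 ]
w1 90 369.4 394.1 [ 0.5543 -0.0663  0.018 ] [ 0.5856 -0.0662  0.018 ]
w1 100 368.8 393.7 [ 0.554  -0.0781  0.018 ] [ 0.5859 -0.078   0.018 ]
w1 110 368.5 393.1 [ 0.5541 -0.0901  0.018 ] [ 0.5859 -0.09    0.018 ]
w1 120 367.9 392.5 [ 0.5539 -0.1023  0.018 ] [ 0.5858 -0.1022  0.018 ]
w1 130 367.5 391.8 [ 0.5538 -0.1146  0.018 ] [ 0.5857 -0.1145  0.018 ]
w1 140 367.2 391.2 [ 0.5539 -0.1272  0.018 ] [ 0.5856 -0.1271  0.018 ]
w1 150 366.6 390.6 [ 0.5538 -0.1399  0.018 ] [ 0.5856 -0.1398  0.018 ]
w1 160 366.1 390.0 [ 0.5537 -0.1528  0.018 ] [ 0.5856 -0.1527  0.018 ]
w1 170 365.8 389.3 [ 0.5537 -0.1659  0.018 ] [ 0.5854 -0.1658  0.018 ]
centre x at y=-.1,-.05 [0.56982431 0.56999327] yaw -0.19361438901060762
w2 10 421.2 473.7 [ 0.543 -0.078  0.018] [ 0.5859 -0.0781  0.018 ]
w2 30 420.2 471.5 [ 0.5433 -0.0925  0.018 ] [ 0.5858 -0.0925  0.018 ]
w2 50 431.4 469.3 [ 0.5539 -0.1074  0.018 ] [ 0.5857 -0.1074  0.018 ]
w2 70 429.7 467.1 [ 0.5538 -0.1227  0.018 ] [ 0.5856 -0.1227  0.018 ]
w2 90 428.2 465.0 [ 0.5538 -0.1384  0.018 ] [ 0.5856 -0.1385  0.018 ]
w2 110 426.4 462.7 [ 0.5537 -0.1546  0.018 ] [ 0.5855 -0.1547  0.018 ]
w2 130 424.7 460.5 [ 0.5535 -0.1713  0.018 ] [ 0.5853 -0.1714  0.018 ]
centre x at y=-.1,-.05 [0.56684105 0.5640199 ] yaw 3.2293666961525815
```

Emit:
send_rows:
  commands:
    - [0,0.012,-0.008,0,0,-2,0]
    - [0,0.012,-0.01,0,0,-2,0]
    - [0,0.012,-0.012,0,0,-2,0]
    - [0,0.012,-0.015,0,0,-2,0]
    - [0,0.012,-0.015,0,0,-2,0]
    - [0.0015,0.012,-0.015,0,0,-2.5,0]
    - [0,0,-0.02,0,0,0,0]
    - [0,0,-0.02,0,0,0,0]
    - [0,0,-0.02,0,0,0,0]
    - [0,0,0,0,0,0,0]

```text
time: 4.63
eef_pos: [0.4598, -0.1821, 0.0644]
eef_rot: [[0.217, 0.976, -0.002], [0.976, -0.217, 0.002], [0.001, -0.003, -1.0]]
wrist_force: [-0.7, -0.0, -1.4]
width: 0.0857
finger_force: 0.0
```

Emit:
send_rows:
  commands:
    - [-0.0005,-0.002,-0.02,0,0,0,0]
    - [0,0,-0.02,0,0,0,0]
    - [0,0,-0.0105,0,0,0,0]
    - [0,0,0,0,0,0,0.5]
    - [0,0,0,0,0,0,0.8]
    - [0,0,0,0,0,0,0.8]
    - [0,0,0,0,0,0,0.8]
    - [0,0,0,0,0,0,0.8]
    - [0,0,0,0,0,0,0.8]
  newtons: 30

```text
time: 5.38
eef_pos: [0.4604, -0.1852, 0.0169]
eef_rot: [[0.217, 0.976, 0.001], [0.976, -0.217, -0.001], [-0.0, 0.001, -1.0]]
wrist_force: [-1.0, 0.4, 8.9]
width: 0.027
finger_force: 29.5
```

Emit:
send_rows:
  commands:
    - [0,0,0.015,0,0,0,0.8]
    - [0,0,0.02,0,0,0,0.8]
    - [0,0,0.02,0,0,0,0.8]
    - [0.02,0.025,0.01,0,0,3,0.8]
    - [0.02,0.025,0.005,0,0,3,0.8]
    - [0.02,0.025,0.005,0,0,3,0.8]
    - [0.02,0.025,0,0,0,3,0.8]
    - [0.02,0.025,0,0,0,0.5,0.8]
    - [0.0095,0.015,0,0,0,0,0.8]
    - [0,0,0,0,0,0,0.8]

```text
time: 6.22
eef_pos: [0.5709, -0.0421, 0.0912]
eef_rot: [[-0.002, 1.0, 0.001], [1.0, 0.002, 0.001], [0.001, 0.001, -1.0]]
wrist_force: [1.9, -0.7, -0.5]
width: 0.0271
finger_force: 30.3
```

Emit:
send_rows:
  commands:
    - [0,0,-0.01,0,0,0,0.8]
    - [0,0,0,0,0,0,0.8]
    - [0,0,0,0,0,0,0.8]

```text
time: 6.47
eef_pos: [0.5686, -0.0455, 0.0801]
eef_rot: [[0.001, 1.0, -0.001], [1.0, -0.001, 0.0], [0.0, -0.001, -1.0]]
wrist_force: [0.0, -0.4, -0.5]
width: 0.027
finger_force: 30.3
```

```bash
python3 - <<'E'
from h import *
import pickle
s=read_state(); print(np.round(s['eef_pos'],4),np.round(s['eef_rot'],3).tolist())
cp=camera_params('wrist'); im=save('wrist','w3'); pickle.dump(cp,open('w3.pkl','wb'))
E
```

```text
[ 0.5686 -0.0455  0.0801] [[0.001, 1.0, -0.001], [1.0, -0.001, 0.0], [0.0, -0.001, -1.0]]
```

View pics/w3.png

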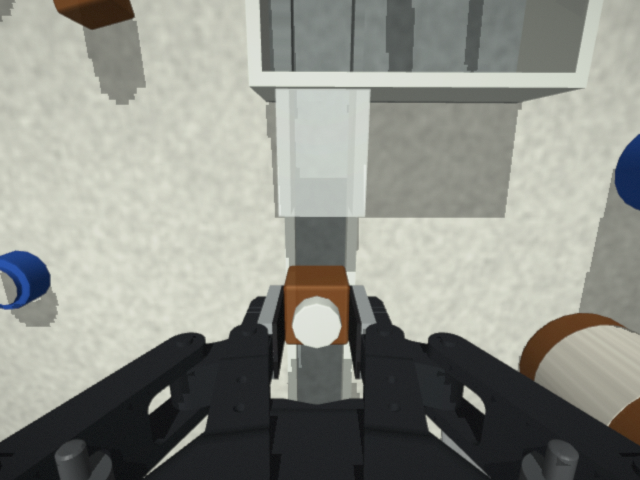

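```bash
python3 - <<'E'
from h import *
import pickle
cp=pickle.load(open('w3.pkl','rb'))
for n,uv,z in [('mouthL',(277,216),.05),('mouthR',(366,216),.05),('rimL',(247.5,87.5),.056),('rimR',(587,87.5),.056),('innerL',(259,72),.056),('innerR',(582,72),.056)]:
    print(n,np.round(atz('wrist',uv,z,cp),4))
im=cv2.imread('pics/w3.png')[:,:,::-1]; g=cv2.cvtColor(im.copy(),cv2.COLOR_RGB2GRAY)
print(g[60:95,320].tolist()); print(g[205:225,320].tolist()); print(g[378,280:362].tolist()); print(g[240,280:362].tolist())
print(atz('wrist',(294,378),.018,cp),atz('wrist',(349,378),.018,cp))
ys,xs=np.nonzero(jarmask(im.copy())[262:350,270:360]); print(xs.min()+270,xs.max()+270,atz('wrist',(xs.min()+270,300),.1,cp)[0],atz('wrist',(xs.max()+271,300),.1,cp)[0])
E
```

```text
mouthL [ 0.5481 -0.0095  0.05  ]
mouthR [ 0.5931 -0.0095  0.05  ]
rimL [0.5375 0.0495 0.056 ]
rimR [0.6878 0.0494 0.056 ]
innerL [0.5429 0.0558 0.056 ]
innerR [0.6844 0.0556 0.056 ]
[129, 129, 131, 129, 128, 127, 128, 130, 130, 130, 132, 166, 220, 225, 224, 224, 225, 225, 225, 224, 225, 224, 224, 225, 224, 217, 179, 116, 135, 190, 201, 205, 203, 202, 202]
[188, 188, 187, 189, 187, 188, 189, 190, 189, 188, 188, 169, 105, 91, 91, 94, 94, 92, 92, 92]
[209, 212, 212, 214, 212, 209, 206, 195, 166, 153, 153, 152, 152, 152, 151, 147, 130, 95, 90, 90, 90, 89, 90, 90, 89, 89, 87, 87, 86, 85, 84, 82, 84, 84, 84, 87, 89, 91, 92, 92, 92, 92, 93, 92, 93, 90, 90, 89, 87, 88, 88, 89, 88, 90, 90, 90, 90, 89, 89, 88, 90, 101, 122, 143, 150, 152, 152, 151, 152, 151, 156, 175, 201, 201, 182, 108, 80, 77, 78, 97, 123, 104]
[211, 213, 215, 214, 204, 170, 156, 155, 155, 155, 155, 155, 155, 153, 142, 98, 90, 91, 90, 91, 92, 91, 90, 91, 88, 88, 89, 89, 90, 89, 91, 89, 90, 88, 88, 90, 91, 91, 92, 91, 92, 92, 90, 91, 87, 89, 89, 90, 91, 92, 92, 92, 92, 92, 91, 93, 91, 91, 91, 92, 90, 91, 92, 92, 97, 110, 126, 146, 154, 155, 155, 154, 154, 155, 154, 154, 151, 144, 159, 196, 201, 199]
[ 0.55253235 -0.12893508  0.018     ] [ 0.59035482 -0.12892297  0.018     ]
283 349 0.555245957234856 0.5809733170849033
```

Emit:
send_rows:
  commands:
    - [0.0005,0,-0.015,0,0,0,0.8]
    - [0,0,-0.015,0,0,0,0.8]
    - [0,0,-0.01,0,0,0,0.8]
    - [0,0,0,0,0,0,0.8]
    - [0,0,0,0,0,0,0.8]

```text
time: 6.93
eef_pos: [0.5696, -0.0453, 0.0408]
eef_rot: [[0.001, 1.0, -0.001], [1.0, -0.001, 0.0], [0.0, -0.001, -1.0]]
wrist_force: [1.1, 0.1, -0.9]
width: 0.0272
finger_force: 30.3
```

Emit:
send_rows:
  commands:
    - [0.0005,0,-0.008,0,0,0,0.8]
    - [0,0,-0.005,0,0,0,0.8]
    - [0,0,-0.003,0,0,0,0.8]
    - [0,0,-0.001,0,0,0,0.8]
    - [0,0,0,0,0,0,0.8]
    - [0,0,0,0,0,0,0.8]

```text
time: 7.43
eef_pos: [0.5704, -0.0449, 0.0239]
eef_rot: [[0.001, 1.0, -0.0], [1.0, -0.001, -0.0], [-0.0, -0.0, -1.0]]
wrist_force: [-0.2, 0.2, -0.4]
width: 0.0271
finger_force: 30.3
```

Emit:
send_rows:
  commands:
    - [0,0,-0.001,0,0,0,0.8]
    - [0,0,0,0,0,0,0.6]
    - [0,0,0,0,0,0,0.4]
    - [0,0,0,0,0,0,0.4]
    - [0,0,0,0,0,0,0.4]
    - [0,0,0.015,0,0,0,0.4]
    - [0,0,0.03,0,0,0,0.3]
    - [0,0,0.035,0,0,0,0]
    - [-0.01,0.005,0.035,0,0,0,0]
    - [-0.025,0.015,0.03,0,0,0,0]

```text
time: 8.27
eef_pos: [0.5366, -0.026, 0.1697]
eef_rot: [[0.002, 1.0, 0.001], [1.0, -0.002, -0.001], [-0.001, 0.001, -1.0]]
wrist_force: [1.3, 0.3, 1.2]
width: 0.0854
finger_force: 0.0
```

Emit:
send_rows:
  commands:
    - [-0.03,0.02,0.02,0,0,0,0]
    - [-0.03,0.02,0.01,0,0,0,0]
    - [-0.026,0.015,0,0,0,0,0]
    - [0,0,0,0,0,0,0]
    - [0,0,0,0,0,0,0]

```text
time: 8.68
eef_pos: [0.4489, 0.0306, 0.1984]
eef_rot: [[-0.001, 1.0, 0.002], [1.0, 0.001, -0.0], [-0.0, 0.002, -1.0]]
wrist_force: [-0.1, 0.5, -0.6]
width: 0.0851
finger_force: 0.0
```

```bash
python3 - <<'E'
from h import *
import pickle
s=read_state(); print(np.round(s['eef_pos'],4),np.round(s['eef_rot'],3).tolist())
cp=camera_params('wrist'); im=save('wrist','w4'); pickle.dump(cp,open('w4.pkl','wb'))
d=spot_in('jar1','wrist'); print([(round(x['score'],2),np.round(x['bbox']).tolist()) for x in d][:4])
for x in d[:2]:
    try: print(jarpose(im,x['bbox'],cp))
    except Exception as e: print(e)
for n in ['cover','vial']: print(n,[(round(x['score'],2),np.round(x['bbox']).tolist()) for x in spot_in(n,'wrist')][:2])
E
```

```text
[0.4489 0.0306 0.1984] [[-0.001, 1.0, 0.002], [1.0, 0.001, -0.0], [-0.0, 0.002, -1.0]]
[(0.94, [419.0, 278.0, 460.0, 310.0]), (0.86, [299.0, 127.0, 333.0, 159.0]), (0.63, [556.0, 325.0, 638.0, 403.0])]
(((568.2047729492188, -32.60261917114258), (32.43500518798828, 21.010976791381836), 1.9796086549758911), (np.float64(442.30864197530866), np.float64(296.3333333333333)), array([ 0.56924267, -0.03717995,  0.036     ]))
(((449.4894714355469, 104.82008361816406), (26.10492706298828, 26.056148529052734), 13.72407341003418), (np.float64(317.635103926097), np.float64(141.23325635103927)), array([0.44965892, 0.10490731, 0.036     ]))
cover []
vial []
```

View pics/w4.png

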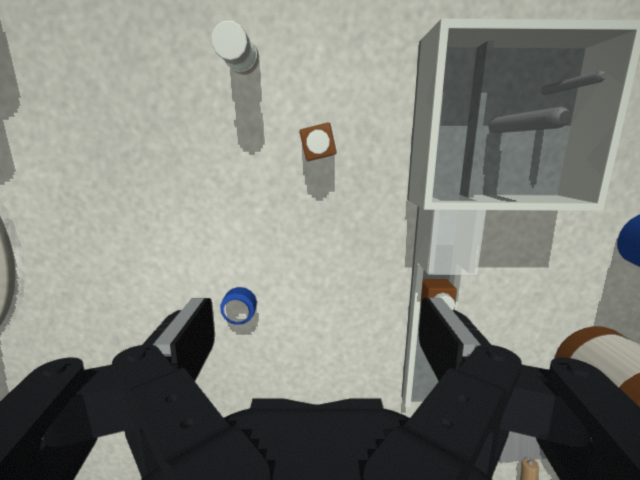

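Jar 1 stands in the trough at (440,295). Jar 2 is at (318,141), turned about 13.7°.

Emit:
send_rows:
  commands:
    - [0,0.012,-0.01,0,0,2.5,0]
    - [0,0.012,-0.015,0,0,2.5,0]
    - [0.0005,0.012,-0.02,0,0,2.5,0]
    - [0,0.012,-0.02,0,0,2.5,0]
    - [0,0.012,-0.02,0,0,2.5,0]
    - [0,0.0135,-0.02,0,0,1.2,0]
    - [0,0.001,-0.02,0,0,0,0]
    - [0,0,-0.02,0,0,0,0]
    - [0,0,-0.02,0,0,0,0]
    - [0,0,-0.0185,0,0,0,0]

```text
time: 9.72
eef_pos: [0.4501, 0.1042, 0.0124]
eef_rot: [[-0.236, 0.972, -0.001], [0.972, 0.236, -0.0], [0.0, -0.001, -1.0]]
wrist_force: [0.2, 0.4, -0.1]
width: 0.0852
finger_force: 0.0
```

Emit:
send_rows:
  commands:
    - [0,0,0,0,0,0,0.2]
    - [0,0,0,0,0,0,0.5]
    - [0,0,0,0,0,0,0.8]
    - [0,0,0,0,0,0,0.8]
    - [0,0,0,0,0,0,0.8]
    - [0,0,0,0,0,0,0.8]

```text
time: 10.22
eef_pos: [0.4507, 0.1045, 0.0153]
eef_rot: [[-0.236, 0.972, 0.002], [0.972, 0.236, 0.0], [-0.0, 0.002, -1.0]]
wrist_force: [-0.1, -0.3, 4.1]
width: 0.0267
finger_force: 29.8
```

Emit:
send_rows:
  commands:
    - [0,0,0.02,0,0,0,0.8]
    - [0,-0.01,0.03,0,0,0,0.8]
    - [0,-0.03,0.03,0,0,-2.4,0.8]
    - [0,-0.035,0.02,0,0,-2.5,0.8]
    - [0,-0.035,0,0,0,-3,0.8]
    - [0.02,-0.035,0,0,0,-3,0.8]
    - [0.03,-0.025,0,0,0,-3,0.8]
    - [0.03,-0.0145,0,0,0,0,0.8]
    - [0.03,0,0,0,0,0,0.8]
    - [0.0097,0,0,0,0,0,0.8]

```text
time: 11.05
eef_pos: [0.5727, -0.0808, 0.1141]
eef_rot: [[0.006, 1.0, 0.002], [1.0, -0.006, -0.0], [-0.0, 0.002, -1.0]]
wrist_force: [0.8, 0.2, -0.8]
width: 0.0268
finger_force: 30.1
```

Emit:
send_rows:
  commands:
    - [0,0,-0.02,0,0,0,0.8]
    - [0,0,-0.015,0,0,0,0.8]
    - [0,0,0,0,0,0,0.8]
    - [0,0,0,0,0,0,0.8]

```text
time: 11.38
eef_pos: [0.5693, -0.0792, 0.0788]
eef_rot: [[0.004, 1.0, -0.001], [1.0, -0.004, 0.0], [0.0, -0.001, -1.0]]
wrist_force: [0.1, 0.6, -0.4]
width: 0.0271
finger_force: 30.1
```

```bash
python3 - <<'E'
from h import *
import pickle
s=read_state(); print(np.round(s['eef_pos'],4),np.round(s['eef_rot'],3).tolist())
cp=camera_params('wrist'); im=save('wrist','w5')
m=jarmask(im); n,l,st,c=cv2.connectedComponentsWithStats(m); print([x.tolist() for x in st if 100<x[4]<20000])
d=spot_in('jar1','wrist'); print([(round(x['score'],2),np.round(x['bbox']).tolist()) for x in d][:4])
E
```

```text
[ 0.5693 -0.0792  0.0788] [[0.004, 1.0, -0.001], [1.0, -0.004, 0.0], [0.0, -0.001, -1.0]]
[[294, 183, 50, 53, 1373], [283, 267, 67, 80, 2967], [528, 268, 97, 94, 1972], [613, 354, 27, 91, 1713]]
[(0.83, [284.0, 266.0, 346.0, 348.0]), (0.59, [292.0, 183.0, 346.0, 238.0])]
```

View pics/w5.png

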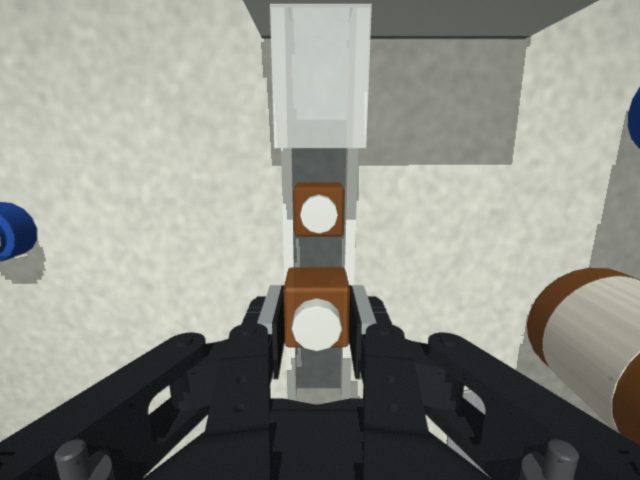

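Jar 1 (319,214) stands square in the trough and jar 2 hangs behind it at (317,310), in line.

Emit:
send_rows:
  commands:
    - [0.0008,0,-0.015,0,0,0,0.8]
    - [0,0,-0.015,0,0,0,0.8]
    - [0,0,-0.012,0,0,0,0.8]
    - [0,0,-0.008,0,0,0,0.8]
    - [0,0,-0.005,0,0,0,0.8]
    - [0,0,-0.002,0,0,0,0.8]
    - [0,0,0,0,0,0,0.8]

```text
time: 12.07
eef_pos: [0.5706, -0.0795, 0.0218]
eef_rot: [[0.004, 1.0, 0.0], [1.0, -0.004, 0.0], [0.0, 0.0, -1.0]]
wrist_force: [-0.0, -0.1, -0.3]
width: 0.0273
finger_force: 30.1
```

Emit:
send_rows:
  commands:
    - [0,0,-0.001,0,0,0,0.8]
    - [0,0,0,0,0,0,0.6]
    - [0,0,0,0,0,0,0.4]
    - [0,0,0,0,0,0,0.4]
    - [0,0,0,0,0,0,0.4]
    - [0,0,0.015,0,0,0,0.4]
    - [0,0,0.03,0,0,0,0.3]
    - [0,0,0.035,0,0,0,0]
    - [0,-0.005,0.035,0,0,0,0]
    - [-0.01,-0.02,0.03,0,0,3,0]

```text
time: 12.9
eef_pos: [0.5613, -0.103, 0.1681]
eef_rot: [[-0.049, 0.999, 0.002], [0.999, 0.049, 0.0], [0.0, 0.002, -1.0]]
wrist_force: [1.5, -0.9, -0.5]
width: 0.0855
finger_force: 0.0
```

```bash
python3 - <<'E'
from h import *
import pickle
for f,fin,bar in [('w2',[(284,368),(322,384)],[(222,277),(216,294)]),('w1',[(277,330),(295,342)],[(231,272),(226,284)])]:
    cp=pickle.load(open(f+'.pkl','rb'))
    im=cv2.imread(f'pics/{f}.png'); g=im.max(2); m=((g<45)).astype(np.uint8)
    m[:,:200]=0; m[:240]=0; m[:,400:]=0
    n,l,st,c=cv2.connectedComponentsWithStats(m); 
    for i,x in enumerate(st):
        if 300<x[4]<20000: print(f,x.tolist(),c[i])
cp=pickle.load(open('w2.pkl','rb'))
for uv,z in [((303,352),.061),((216,286),.016),((336,364),.016)]: print(uv,np.round(atz('wrist',uv,z,cp),4))
print(read_state()['eef_pos'])
im=cv2.imread('pics/w2.png')[230:410,180:400]; cv2.imwrite('pics/w2c.png',cv2.resize(im,None,fx=3.3,fy=3.3,interpolation=cv2.INTER_CUBIC))
E
```

```text
w2 [214, 276, 126, 108, 3691] [281.5873747  332.54131672]
w2 [200, 298, 14, 71, 747] [205.61445783 329.03480589]
w2 [200, 390, 200, 90, 15158] [300.20457844 441.38138277]
w1 [225, 271, 88, 71, 1683] [271.52109329 308.87759952]
w1 [200, 299, 14, 70, 734] [205.55585831 329.51362398]
w1 [200, 390, 200, 90, 15164] [300.30130572 441.36731733]
(303, 352) [ 0.4446 -0.368   0.061 ]
(216, 286) [ 0.3552 -0.3212  0.016 ]
(336, 364) [ 0.478 -0.412  0.016]
[ 0.56131112 -0.10301003  0.16813206]
```

Emit:
send_rows:
  commands:
    - [-0.006,-0.032,0.004,0,0,5,0]
    - [-0.006,-0.032,0.004,0,0,5,0]
    - [-0.006,-0.032,0.004,0,0,5,0]
    - [-0.006,-0.032,0.004,0,0,5,0]
    - [-0.006,-0.032,0.004,0,0,5,0]
    - [-0.006,-0.032,0.004,0,0,5,0]
    - [-0.006,-0.032,0.004,0,0,5,0]
    - [-0.006,-0.032,0,0,0,5,0]
    - [-0.006,-0.032,0,0,0,5,0]
    - [-0.006,-0.032,0,0,0,5,0]

```text
time: 13.73
eef_pos: [0.4999, -0.426, 0.1938]
eef_rot: [[-0.799, 0.602, 0.0], [0.602, 0.799, -0.0], [-0.0, -0.0, -1.0]]
wrist_force: [0.4, -1.1, -0.5]
width: 0.0855
finger_force: 0.0
```

Emit:
send_rows:
  commands:
    - [0,0,0,0,0,0,0]
    - [0,0,0,0,0,0,0]

```text
time: 13.9
eef_pos: [0.4997, -0.4259, 0.1931]
eef_rot: [[-0.795, 0.607, -0.001], [0.607, 0.795, 0.0], [0.001, -0.0, -1.0]]
wrist_force: [-0.3, 1.5, 0.0]
width: 0.0854
finger_force: 0.0
```

```bash
python3 - <<'E'
from h import *
import pickle
s=read_state(); print(np.round(s['eef_pos'],4),np.round(s['eef_rot'],3).tolist())
cp=camera_params('wrist'); im=save('wrist','w6'); pickle.dump(cp,open('w6.pkl','wb'))
for n in ['stick','tray']: print(n,[(round(x['score'],2),np.round(x['bbox']).tolist()) for x in spot_in(n,'wrist')][:2])
E
```

```text
[ 0.4997 -0.4259  0.1931] [[-0.795, 0.607, -0.001], [0.607, 0.795, 0.0], [0.001, -0.0, -1.0]]
stick [(0.88, [297.0, 9.0, 320.0, 199.0])]
tray [(0.78, [281.0, 1.0, 351.0, 234.0])]
```

View pics/w6.png

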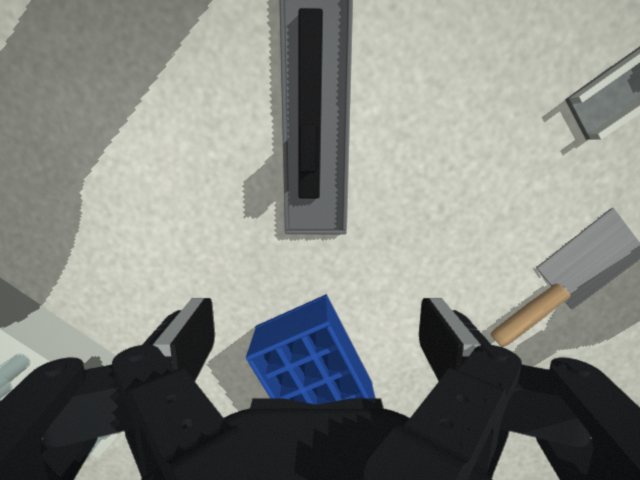

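```bash
python3 - <<'E'
from h import *
import pickle
cp=pickle.load(open('w6.pkl','rb'))
im=cv2.imread('pics/w6.png'); g=im.max(2).astype(int)
for r in [15,40,70,100,110,125,140,160,190]:
    k=np.nonzero(g[r,290:330]<48)[0]+290; print(r,k.min(),k.max()+1,g[r,294:326:2].tolist())
print('col309',g[112:204,309].tolist())
for n,uv,z in [('tip',(311,8.5),.016),('tail',(308.5,198.5),.016),('finfront',(310.5,122),.061),('finback',(309.5,172),.061),('trayL',(285.5,232.5),.012),('trayR',(346,232.5),.012),('trayL2',(282,3),.012),('trayR2',(352,3),.012)]: print(n,np.round(atz('wrist',uv,z,cp),4))
E
```

```text
15 299 322 [105, 102, 51, 29, 30, 32, 31, 32, 31, 33, 34, 32, 32, 31, 56, 104]
40 298 322 [74, 74, 45, 28, 33, 33, 32, 32, 32, 30, 31, 30, 33, 32, 71, 107]
70 298 321 [73, 74, 45, 29, 33, 28, 31, 32, 29, 30, 34, 32, 33, 33, 99, 109]
100 298 321 [75, 74, 46, 29, 31, 29, 32, 31, 31, 32, 29, 31, 30, 40, 105, 109]
110 298 320 [75, 74, 45, 30, 31, 30, 32, 31, 30, 30, 31, 33, 31, 48, 107, 108]
125 298 320 [75, 74, 46, 26, 31, 28, 32, 30, 30, 30, 31, 29, 30, 56, 108, 108]
140 298 320 [75, 74, 44, 23, 30, 30, 30, 29, 32, 31, 32, 27, 30, 63, 107, 108]
160 298 320 [74, 73, 44, 24, 32, 28, 30, 29, 29, 32, 26, 27, 29, 77, 108, 107]
190 298 319 [73, 73, 43, 27, 29, 30, 27, 27, 27, 28, 28, 28, 31, 100, 105, 107]
col309 [30, 30, 30, 32, 31, 29, 30, 30, 31, 31, 29, 28, 26, 32, 32, 32, 33, 31, 32, 31, 31, 31, 32, 34, 30, 30, 32, 28, 31, 32, 28, 31, 29, 29, 31, 30, 32, 29, 30, 33, 30, 31, 32, 32, 32, 28, 31, 30, 29, 26, 28, 28, 29, 27, 29, 31, 29, 28, 26, 22, 18, 26, 26, 29, 29, 27, 30, 28, 30, 29, 29, 27, 30, 29, 30, 29, 28, 31, 26, 28, 29, 29, 27, 31, 30, 28, 45, 70, 73, 71, 72, 75]
tip [ 0.3569 -0.3211  0.016 ]
tail [ 0.4771 -0.4165  0.016 ]
finfront [ 0.428  -0.3754  0.061 ]
finback [ 0.4567 -0.3985  0.061 ]
trayL [ 0.4901 -0.4545  0.012 ]
trayR [ 0.5254 -0.4082  0.012 ]
trayL2 [ 0.3384 -0.3367  0.012 ]
trayR2 [ 0.3729 -0.2914  0.012 ]
```

Emit:
send_rows:
  commands:
    - [-0.0143,0.0093,0,0,0,-1,0]
    - [-0.0143,0.0093,-0.01,0,0,0,0]
    - [-0.0143,0.0093,-0.02,0,0,0,0]
    - [-0.0143,0.0093,-0.02,0,0,0,0]
    - [0,0,-0.03,0,0,0,0]
    - [0,0,-0.03,0,0,0,0]
    - [0,0,-0.03,0,0,0,0]
    - [0,0,-0.025,0,0,0,0]
    - [0,0,0,0,0,0,0.3]
    - [0,0,0,0,0,0,0.6]
  newtons: 60

```text
time: 14.88
eef_pos: [0.4434, -0.3862, 0.0286]
eef_rot: [[-0.786, 0.618, -0.001], [0.618, 0.786, 0.001], [0.002, 0.0, -1.0]]
wrist_force: [0.4, -0.2, 1.4]
width: 0.0637
finger_force: 0.0
```

Emit:
send_rows:
  commands:
    - [0,0,0,0,0,0,1]
    - [0,0,0,0,0,0,1]
    - [0,0,0,0,0,0,1]
    - [0,0,0,0,0,0,1]
    - [0,0,0,0,0,0,1]

```text
time: 15.3
eef_pos: [0.4436, -0.3876, 0.0297]
eef_rot: [[-0.785, 0.619, 0.001], [0.619, 0.785, -0.001], [-0.002, -0.0, -1.0]]
wrist_force: [-1.8, 2.7, 8.0]
width: 0.0134
finger_force: 62.7
```

Emit:
send_rows:
  commands:
    - [0,0,0.02,0,0,0,1]
    - [0,0,0.03,0,0,0,1]
    - [0,0,0.03,0,0,0,1]
    - [0.012,0.017,0.01,0,0,-5.2,1]
    - [0.012,0.017,0,0,0,-5.2,1]
    - [0.012,0.017,0,0,0,-5.2,1]
    - [0.012,0.017,0,0,0,-5.2,1]
    - [0.013,0.017,0,0,0,-5.2,1]
    - [0.013,0.017,0,0,0,-5.2,1]
    - [0.013,0.017,0,0,0,-5.2,1]

```text
time: 16.13
eef_pos: [0.5308, -0.2674, 0.119]
eef_rot: [[-0.261, 0.965, 0.0], [0.965, 0.261, -0.0], [-0.0, 0.0, -1.0]]
wrist_force: [-0.4, -0.2, -0.1]
width: 0.013
finger_force: 61.3
```

Emit:
send_rows:
  commands:
    - [0.013,0.017,0,0,0,-5.2,1]
    - [0.013,0.017,-0.01,0,0,-5.2,1]
    - [0.013,0.0196,-0.02,0,0,-5.2,1]
    - [0,0,-0.02,0,0,0,1]
    - [0,0,0,0,0,0,1]
    - [0,0,0,0,0,0,1]

```text
time: 16.63
eef_pos: [0.5689, -0.2146, 0.0686]
eef_rot: [[0.003, 1.0, -0.001], [1.0, -0.003, 0.0], [0.0, -0.001, -1.0]]
wrist_force: [-0.5, 0.5, -0.2]
width: 0.0127
finger_force: 61.5
```

```bash
python3 - <<'E'
from h import *
import pickle
s=read_state(); print(np.round(s['eef_pos'],4),np.round(s['eef_rot'],3).tolist())
cp=camera_params('wrist'); im=save('wrist','w7'); pickle.dump(cp,open('w7.pkl','wb'))
g=im.max(2).astype(int)
for r in [140,160,180,200,240,260]:
    k=np.nonzero(g[r,270:370]<50)[0]+270; print(r,(k.min(),k.max()+1) if len(k) else None)
E
```

```text
[ 0.5689 -0.2146  0.0686] [[0.003, 1.0, -0.001], [1.0, -0.003, 0.0], [0.0, -0.001, -1.0]]
140 (np.int64(294), np.int64(340))
160 (np.int64(295), np.int64(339))
180 (np.int64(296), np.int64(339))
200 (np.int64(296), np.int64(338))
240 (np.int64(297), np.int64(337))
260 (np.int64(297), np.int64(337))
```

View pics/w7.png

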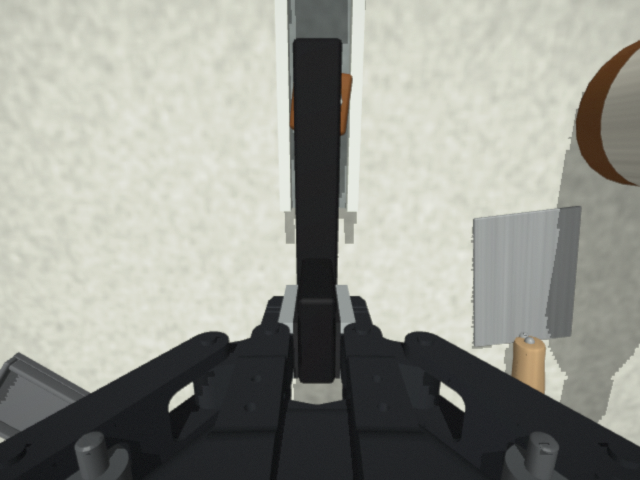

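The stick is in line with the channel, but a jar is showing beneath it at (320,100), and it looks turned. It may have been knocked, so I'll pull the stick back and look.

```bash
python3 - <<'E'
from h import *
import pickle
cp=pickle.load(open('w7.pkl','rb'))
for uv,z in [((292,115),.034),((346,75),.034),((347,132),.034),((352,73),.034),((318,40),.049),((291,213),.018),((350,213),.018)]: print(uv,np.round(atz('wrist',uv,z,cp),4))
E
```

```text
(292, 115) [ 0.5568 -0.1301  0.034 ]
(346, 75) [ 0.5824 -0.1126  0.034 ]
(347, 132) [ 0.5834 -0.1379  0.034 ]
(352, 73) [ 0.5852 -0.1117  0.034 ]
(318, 40) [ 0.5693 -0.102   0.049 ]
(291, 213) [ 0.5541 -0.1808  0.018 ]
(350, 213) [ 0.5874 -0.1808  0.018 ]
```

Emit:
send_rows:
  commands:
    - [0,0,0.02,0,0,0,1]
    - [0,-0.02,0.02,0,0,0,1]
    - [0,-0.03,0.02,0,0,0,1]
    - [0,-0.03,0,0,0,0,1]
    - [0,-0.03,0,0,0,0,1]
    - [0,0,0,0,0,0,1]
    - [0,0,0,0,0,0,1]

```text
time: 17.27
eef_pos: [0.5686, -0.3268, 0.1298]
eef_rot: [[0.007, 1.0, 0.001], [1.0, -0.007, -0.001], [-0.001, 0.001, -1.0]]
wrist_force: [-0.5, 1.0, -1.6]
width: 0.013
finger_force: 61.5
```

```bash
python3 - <<'E'
from h import *
import pickle
cp=camera_params('wrist'); im=save('wrist','w8'); pickle.dump(cp,open('w8.pkl','wb'))
d=spot_in('jar1','wrist'); print([(round(x['score'],2),np.round(x['bbox']).tolist()) for x in d][:4])
cs=camera_params('scene'); i2=save('scene','s8'); d=spot_in('jar1','scene'); print([(round(x['score'],2),np.round(x['bbox']).tolist()) for x in d][:4])
a=i2[200:300,240:400]; b=im[0:240,200:460]
a=cv2.resize(a,(480,300),interpolation=cv2.INTER_CUBIC); b=cv2.resize(b,(325,300),interpolation=cv2.INTER_CUBIC)
cv2.imwrite('pics/c8.png',np.hstack([a,b])[:, :800,::-1])
E
```

```text
[]
[(0.67, [306.0, 232.0, 322.0, 247.0]), (0.56, [294.0, 220.0, 303.0, 230.0]), (0.33, [405.0, 309.0, 520.0, 386.0])]
```

View pics/c8.png

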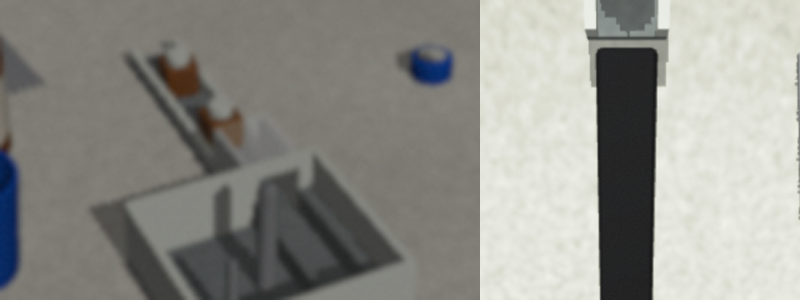

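Jar 2 was knocked back to about y = −0.125. It is still upright in the trough and slightly turned, so I can push it from further out.

Emit:
send_rows:
  commands:
    - [0.001,0.02,-0.01,0,0,0,1]
    - [0,0.02,-0.02,0,0,0,1]
    - [0,0.02,-0.02,0,0,0,1]
    - [0,0,-0.02,0,0,0,1]
    - [0,0,-0.015,0,0,0,1]
    - [0,0,-0.008,0,0,0,1]
    - [0,0,-0.003,0,0,0,1]
    - [0,0,0,0,0,0,1]
    - [0,0,0,0,0,0,1]

```text
time: 18.22
eef_pos: [0.5707, -0.2649, 0.0336]
eef_rot: [[0.004, 1.0, 0.001], [1.0, -0.004, -0.001], [-0.001, 0.001, -1.0]]
wrist_force: [0.6, 0.3, -0.6]
width: 0.0128
finger_force: 61.5
```

Emit:
send_rows:
  commands:
    - [-0.0005,0.006,-0.0005,0,0,0,1]
    - [0,0.008,0,0,0,0,1]
    - [0,0.008,0,0,0,0,1]
    - [0,0.008,0,0,0,0,1]
    - [0,0.008,0,0,0,0,1]
    - [0,0.008,0,0,0,0,1]
    - [0,0.008,0,0,0,0,1]
    - [0,0.008,0,0,0,0,1]
    - [0,0.008,0,0,0,0,1]
    - [0,0.008,0,0,0,0,1]

```text
time: 19.05
eef_pos: [0.5698, -0.1859, 0.0322]
eef_rot: [[0.004, 1.0, -0.0], [1.0, -0.004, -0.0], [-0.0, -0.0, -1.0]]
wrist_force: [-0.2, -1.1, -0.2]
width: 0.0132
finger_force: 61.6
```

```bash
python3 - <<'E'
from h import *
s=read_state(); print(np.round(s['eef_pos'],4))
cp=camera_params('wrist'); im=save('wrist','w9'); d=spot_in('jar1','wrist'); print([(round(x['score'],2),np.round(x['bbox']).tolist()) for x in d][:4])
for x in d[:3]:
    b=x['bbox']; print(np.round(atz('wrist',((b[0]+b[2])/2,(b[1]+b[3])/2),.034,cp),4))
save('top','t9'); ct=camera_params('top')
for x in spot_in('jar1','top')[:4]: b=x['bbox']; print(round(x['score'],2),np.round(b),np.round(atz('top',((b[0]+b[2])/2,(b[1]+b[3])/2),.025,ct),4))
save('scene','s9'); ct=camera_params('scene')
for x in spot_in('jar1','scene')[:4]: b=x['bbox']; print(round(x['score'],2),np.round(b),np.round(atz('scene',((b[0]+b[2])/2,(b[1]+b[3])/2),.025,ct),4))
E
```

```text
[ 0.5698 -0.1859  0.0322]
[(0.86, [277.0, 2.0, 351.0, 44.0])]
[ 0.5688 -0.0736  0.034 ]
0.65 [141. 266. 206. 333.] [0.4383 0.3331 0.025 ]
0.62 [235. 199. 388. 264.] [0.6096 0.0055 0.025 ]
0.58 [322. 243. 334. 258.] [ 0.5629 -0.0348  0.025 ]
0.55 [332. 242. 345. 255.] [ 0.5686 -0.0606  0.025 ]
0.52 [307. 236. 320. 246.] [ 0.5709 -0.0418  0.025 ]
0.5 [305. 230. 313. 244.] [ 0.572  -0.0625  0.025 ]
```

Emit:
send_rows:
  commands:
    - [0,0.008,0,0,0,0,1]
    - [0,0.008,0,0,0,0,1]
    - [0,0.008,0,0,0,0,1]
    - [0,0.008,0,0,0,0,1]
    - [0,0.008,0,0,0,0,1]
    - [0,0.008,0,0,0,0,1]
    - [0,0.008,0,0,0,0,1]
    - [0,0.008,0,0,0,0,1]
    - [0,0.008,0,0,0,0,1]

```text
time: 20.1
eef_pos: [0.5701, -0.114, 0.0326]
eef_rot: [[0.004, 1.0, 0.001], [1.0, -0.004, -0.001], [-0.001, 0.001, -1.0]]
wrist_force: [0.1, -4.6, 4.9]
width: 0.0131
finger_force: 62.3
```

Emit:
send_rows:
  commands:
    - [0,0.008,0,0,0,0,1]
    - [0,0.008,0,0,0,0,1]
    - [0,0.008,0,0,0,0,1]
    - [0,0.008,0,0,0,0,1]
    - [0,0.008,0,0,0,0,1]
    - [0,0.008,0,0,0,0,1]
    - [0,0.008,0,0,0,0,1]
    - [0,0.008,0,0,0,0,1]
    - [0,0.006,0,0,0,0,1]
    - [0,0,0,0,0,0,1]

```text
time: 20.93
eef_pos: [0.57, -0.0431, 0.0327]
eef_rot: [[0.003, 1.0, 0.001], [1.0, -0.003, 0.0], [0.0, 0.001, -1.0]]
wrist_force: [-1.3, 4.4, 10.9]
width: 0.0132
finger_force: 63.2
```

```bash
python3 - <<'E'
from h import *
import pickle
s=read_state(); print(np.round(s['eef_pos'],4))
cp=camera_params('wrist'); im=save('wrist','w10'); pickle.dump(cp,open('w10.pkl','wb')); d=spot_in('jar1','wrist')
for x in d[:4]:
    b=x['bbox']; print(round(x['score'],2),np.round(b),np.round(atz('wrist',((b[0]+b[2])/2,(b[1]+b[3])/2),.034,cp),4))
for c in ['top','scene']:
    save(c,c+'10'); ct=camera_params(c)
    for x in spot_in('jar1',c)[:4]: b=x['bbox']; print(c,round(x['score'],2),np.round(b),np.round(atz(c,((b[0]+b[2])/2,(b[1]+b[3])/2),.03,ct),4))
E
```

```text
[ 0.57   -0.0431  0.0327]
top 0.58 [264. 239. 274. 257.] [0.5655 0.1085 0.03  ]
top 0.56 [274. 243. 283. 253.] [0.5659 0.0855 0.03  ]
scene 0.74 [208. 188. 244. 254.] [ 0.7306 -0.2041  0.03  ]
scene 0.62 [338. 273. 355. 293.] [0.5742 0.123  0.03  ]
```

Emit:
send_rows:
  commands:
    - [0,-0.008,0.0005,0,0,0,1]
    - [0,-0.02,0,0,0,0,1]
    - [0,-0.022,0,0,0,0,1]
    - [0,-0.022,0,0,0,0,1]
    - [0,-0.025,0,0,0,0,1]
    - [0,-0.025,0,0,0,0,1]
    - [0,-0.025,0,0,0,0,1]
    - [0,-0.025,0.01,0,0,0,1]
    - [0,0,0.035,0,0,0,1]
    - [0,0,0.04,0,0,0,1]

```text
time: 22.07
eef_pos: [0.5683, -0.2168, 0.116]
eef_rot: [[0.006, 1.0, -0.005], [1.0, -0.006, 0.003], [0.003, -0.005, -1.0]]
wrist_force: [0.7, 0.0, -0.8]
width: 0.0134
finger_force: 61.5
```

Emit:
send_rows:
  commands:
    - [-0.0126,-0.0172,0,0,0,5.2,1]
    - [-0.0126,-0.0172,0,0,0,5.2,1]
    - [-0.0126,-0.0172,0,0,0,5.2,1]
    - [-0.0126,-0.0172,0,0,0,5.2,1]
    - [-0.0126,-0.0172,0,0,0,5.2,1]
    - [-0.0126,-0.0172,0,0,0,5.2,1]
    - [-0.0126,-0.0172,0,0,0,5.2,1]
    - [-0.0126,-0.0172,0,0,0,5.2,1]
    - [-0.0126,-0.0172,0,0,0,5.2,1]
    - [-0.0126,-0.0172,0,0,0,5.2,1]

```text
time: 22.9
eef_pos: [0.4432, -0.3887, 0.1173]
eef_rot: [[-0.788, 0.615, -0.0], [0.615, 0.788, 0.001], [0.001, 0.0, -1.0]]
wrist_force: [0.9, 0.5, -0.6]
width: 0.0131
finger_force: 61.5
```

Emit:
send_rows:
  commands:
    - [0,0,0,0,0,0,1]
    - [0,0,0,0,0,0,1]
    - [0,0,0,0,0,0,1]

```text
time: 23.15
eef_pos: [0.444, -0.3879, 0.1174]
eef_rot: [[-0.784, 0.62, -0.0], [0.62, 0.784, 0.001], [0.001, 0.0, -1.0]]
wrist_force: [0.3, 0.6, 0.2]
width: 0.0132
finger_force: 61.5
```

```bash
python3 - <<'E'
from h import *
s=read_state(); print(s['eef_pos'],np.degrees(np.arctan2(s['eef_rot'][1][0],s['eef_rot'][0][0])))
for c in ['top','scene']:
    save(c,c+'11'); ct=camera_params(c)
    for x in spot_in('jar1',c)[:4]: b=x['bbox']; print(c,round(x['score'],2),np.round(b),np.round(atz(c,((b[0]+b[2])/2,(b[1]+b[3])/2),.03,ct),4))
E
```

```text
[ 0.44403489 -0.38793099  0.11738897] 141.674169153968
top 0.43 [274. 241. 289. 254.] [0.5673 0.0786 0.03  ]
top 0.22 [140. 264. 204. 331.] [0.4425 0.3351 0.03  ]
scene 0.52 [336. 272. 354. 290.] [0.5735 0.1183 0.03  ]
```

Emit:
send_rows:
  commands:
    - [0,0,-0.03,0,0,0,1]
    - [0,0,-0.03,0,0,0,1]
    - [0,0,-0.015,0,0,0,1]
    - [0,0,-0.009,0,0,0,1]
    - [0,0,-0.003,0,0,0,1]
    - [0,0,0,0,0,0,1]

```text
time: 23.85
eef_pos: [0.4441, -0.3885, 0.0311]
eef_rot: [[-0.786, 0.619, 0.0], [0.619, 0.786, -0.0], [-0.0, -0.0, -1.0]]
wrist_force: [0.8, 0.8, -0.1]
width: 0.0133
finger_force: 61.7
```

Emit:
send_rows:
  commands:
    - [0,0,-0.0008,0,0,0,0.9]
    - [0,0,0,0,0,0,0.7]
    - [0,0,0,0,0,0,0.5]
    - [0,0,0,0,0,0,0.3]
    - [0,0,0,0,0,0,0.3]
    - [0,0,0.02,0,0,0,0.3]
    - [0,0,0.035,0,0,0,0.1]
    - [0,0,0.04,0,0,0,0]
    - [0,0.02,0.035,0,0,-5,0]
    - [0,0.03,0.03,0,0,-6,0]

```text
time: 24.68
eef_pos: [0.4436, -0.3402, 0.1918]
eef_rot: [[-0.649, 0.761, 0.001], [0.761, 0.649, -0.002], [-0.002, -0.0, -1.0]]
wrist_force: [1.1, 0.1, -0.5]
width: 0.0855
finger_force: 0.0
```

Emit:
send_rows:
  commands:
    - [0.006,0.035,0.012,0,0,-3.1,0]
    - [0.006,0.035,0.012,0,0,-3.1,0]
    - [0.006,0.035,0.012,0,0,-3.1,0]
    - [0.006,0.035,0.012,0,0,-3.1,0]
    - [0.006,0.035,0.012,0,0,-3.1,0]
    - [0.006,0.035,0.012,0,0,-3.1,0]
    - [0.006,0.035,0.012,0,0,-3.1,0]
    - [0.006,0.035,0.012,0,0,-3.1,0]
    - [0.006,0.035,0.012,0,0,-3.1,0]
    - [0.006,0.035,0.012,0,0,-3.1,0]

```text
time: 25.52
eef_pos: [0.5036, 0.0126, 0.3102]
eef_rot: [[-0.167, 0.986, 0.001], [0.986, 0.167, -0.0], [-0.0, 0.001, -1.0]]
wrist_force: [-0.1, -0.7, -0.4]
width: 0.0855
finger_force: 0.0
```

Emit:
send_rows:
  commands:
    - [0.006,0.035,0.012,0,0,-3.1,0]
    - [0.006,0.035,0.012,0,0,-3.1,0]
    - [0.006,0.035,0.012,0,0,-3.2,0]
    - [0,0,0,0,0,0,0]
    - [0,0,0,0,0,0,0]

```text
time: 25.93
eef_pos: [0.5219, 0.1173, 0.3456]
eef_rot: [[-0.009, 1.0, 0.001], [1.0, 0.009, 0.0], [0.0, 0.001, -1.0]]
wrist_force: [0.0, 0.1, -1.1]
width: 0.0854
finger_force: 0.0
```

```bash
python3 - <<'E'
from h import *
import pickle
s=read_state(); print(s['eef_pos'])
cp=camera_params('wrist'); im=save('wrist','w12'); pickle.dump(cp,open('w12.pkl','wb'))
for n in ['jar1','cover','loader']:
  for x in spot_in(n,'wrist')[:3]: b=x['bbox']; print(n,round(x['score'],2),np.round(b),np.round(atz('wrist',((b[0]+b[2])/2,(b[1]+b[3])/2),.03,cp),4))
E
```

```text
[0.5218618  0.11732804 0.34559697]
jar1 0.93 [341. 217. 360. 238.] [0.568  0.0824 0.03  ]
jar1 0.57 [339. 193. 367. 218.] [0.5701 0.1125 0.03  ]
cover 0.84 [194.   2. 320.  84.] [0.4496 0.3049 0.03  ]
loader 0.87 [325. 146. 454. 384.] [0.6255 0.029  0.03  ]
```

View pics/w12.png

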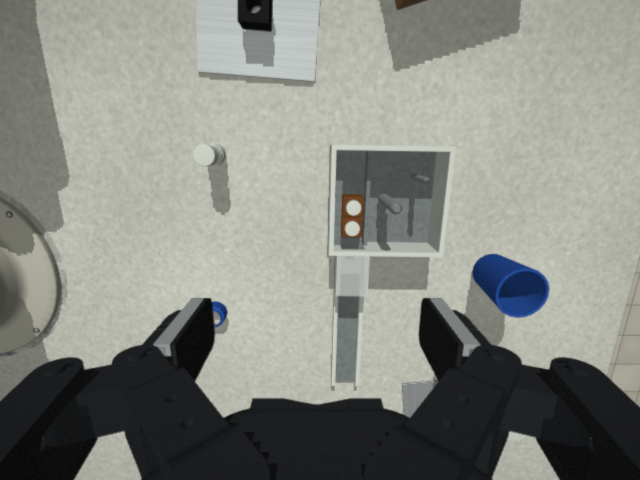

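Both jars stand in the lane, caps at (353,208) and (352,229). The cover is at the top, with its hub at (255,12).

```bash
python3 - <<'E'
from h import *
im=cv2.imread('pics/w12.png'); g=cv2.cvtColor(im,cv2.COLOR_BGR2GRAY)
print('row180',g[180,324:342].tolist(),g[180,434:460].tolist())
print('row230',g[230,324:342].tolist(),g[230,430:460].tolist())
print('c375',g[140:158,375].tolist(),g[240:264,375].tolist())
print('c430',g[140:158,430].tolist(),g[240:264,430].tolist())
E
```

```text
row180 [186, 188, 191, 191, 178, 130, 144, 200, 206, 204, 196, 163, 106, 95, 96, 97, 97, 96] [104, 105, 103, 106, 107, 107, 109, 109, 109, 109, 108, 110, 129, 178, 200, 203, 203, 198, 188, 183, 184, 186, 186, 188, 188, 184]
row230 [188, 189, 186, 170, 123, 158, 199, 204, 204, 191, 143, 123, 121, 121, 121, 119, 107, 64] [109, 109, 110, 109, 109, 108, 109, 107, 107, 107, 120, 163, 199, 203, 203, 200, 189, 185, 186, 186, 187, 188, 184, 182, 180, 181, 184, 187, 186, 185]
c375 [187, 187, 184, 182, 185, 194, 204, 204, 205, 196, 161, 92, 78, 79, 79, 80, 82, 82] [122, 133, 165, 173, 173, 174, 173, 173, 175, 173, 174, 182, 198, 205, 203, 194, 163, 131, 126, 126, 125, 125, 127, 133]
c430 [197, 196, 193, 190, 188, 190, 198, 203, 202, 203, 191, 146, 89, 78, 77, 78, 81, 80] [108, 109, 109, 109, 117, 141, 164, 172, 172, 173, 174, 173, 184, 202, 203, 203, 200, 194, 193, 193, 190, 186, 186, 186]
```

Emit:
send_rows:
  commands:
    - [-0.012,0.025,-0.02,0,0,-0.7,0]
    - [-0.012,0.025,-0.02,0,0,-0.5,0]
    - [-0.012,0.025,-0.02,0,0,-0.5,0]
    - [-0.012,0.025,-0.02,0,0,-0.5,0]
    - [-0.012,0.025,-0.02,0,0,-0.5,0]
    - [-0.012,0.02,-0.02,0,0,-0.5,0]
    - [-0.004,0,-0.02,0,0,-0.5,0]
    - [0,0,0,0,0,0,0]
    - [0,0,0,0,0,0,0]

```text
time: 26.88
eef_pos: [0.4457, 0.2599, 0.2052]
eef_rot: [[0.058, 0.998, -0.001], [0.998, -0.058, -0.001], [-0.001, -0.001, -1.0]]
wrist_force: [0.5, -0.5, 1.1]
width: 0.0856
finger_force: 0.0
```

```bash
python3 - <<'E'
from h import *
import pickle
s=read_state(); print(s['eef_pos'],s['eef_rot'][:,0])
cp=camera_params('wrist'); im=save('wrist','w13'); pickle.dump(cp,open('w13.pkl','wb'))
h=cv2.cvtColor(im,cv2.COLOR_RGB2HSV); m=(im.max(2)<45).astype(np.uint8); m[290:]=0
n,l,st,c=cv2.connectedComponentsWithStats(m)
for i in range(1,n):
    if st[i][4]>400: print(st[i].tolist(),c[i])
for x in spot_in('cover','wrist')[:2]: print(x)
E
```

```text
[0.44572306 0.25990768 0.20516198] [ 5.83843269e-02  9.98293914e-01 -7.28728242e-04]
[294, 109, 40, 42, 1358] [313.21502209 128.95876289]
{'bbox': [231.3, 50.0, 399.4, 206.0], 'score': 0.91}
```

View pics/w13.png

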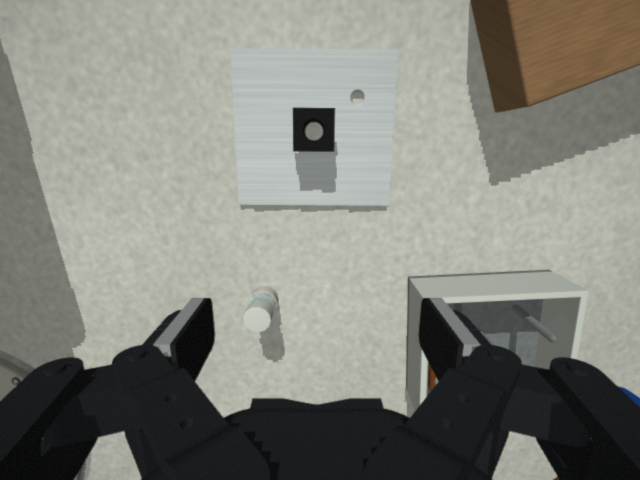

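```bash
python3 - <<'E'
from h import *
import pickle
cp=pickle.load(open('w12.pkl','rb')); A=lambda u,v,z,c=cp:atz('wrist',(u,v),z,c)
print('loader x inner',A(335.2,180,.056)[:2],A(446.5,180,.056)[:2],' row230',A(334,230,.056)[:2],A(441,230,.056)[:2])
print('loader y inner',A(375,150.3,.056)[:2],A(375,251.4,.056)[:2],'c430',A(430,150.9,.056)[:2],A(430,252.2,.056)[:2])
print('xleft outer', A(330.5,180,.056)[:2])
c=pickle.load(open('w13.pkl','rb')); im=cv2.imread('pics/w13.png'); g=cv2.cvtColor(im,cv2.COLOR_BGR2GRAY)
for r in [70,120,180]: print(r,g[r,226:246].tolist(),g[r,382:404].tolist())
m=(im.max(2)<45).astype(np.uint8); m[160:]=0; m[:100]=0; m[:,:280]=0; m[:,350:]=0
k=cv2.findContours(m,cv2.RETR_EXTERNAL,cv2.CHAIN_APPROX_NONE)[0]; k=max(k,key=len)
W=np.array([A(p[0][0],p[0][1],.035,c)[:2] for p in k]).astype(np.float32); print('hub',cv2.minAreaRect(W*1000))
for n,u,v,z in [('TL',231.5,50,.005),('TR',398.5,49,.005),('BR',388,206,.005),('BL',240,206,.005),('bore',314,130,.035),('hole',358,97,.005)]: print(n,np.round(A(u,v,z,c)[:2],4))
# triangulated heights: hub-top/bore in w12 vs w13, shaft top in w12/w3/w4
print('bore tri',tri([ray('wrist',(314,130),c),ray('wrist',(255,8),cp)]))
c4=pickle.load(open('w4.pkl','rb')); print('shaft tri',tri([ray('wrist',(566,116),c4),ray('wrist',(398,209),cp)]))
E
```

```text
loader x inner [0.54450204 0.14800484] [0.68187516 0.14939229]  row230 [0.54453725 0.08463017] [0.68187606 0.08600326]
loader y inner [0.59164357 0.18387591] [0.59875671 0.05647181] c430 [0.65808564 0.18385126] [0.67069143 0.05609528]
xleft outer [0.53870236 0.14794626]
70 [179, 178, 180, 181, 181, 181, 181, 181, 182, 182, 184, 182, 182, 183, 183, 183, 182, 184, 183, 184] [182, 183, 183, 182, 182, 181, 180, 179, 180, 181, 181, 180, 181, 180, 179, 179, 175, 176, 175, 178, 182, 180]
120 [182, 184, 184, 183, 183, 182, 181, 181, 185, 188, 188, 189, 188, 189, 189, 188, 189, 189, 188, 188] [181, 183, 184, 182, 181, 182, 181, 182, 182, 183, 180, 181, 180, 177, 178, 177, 178, 180, 182, 184, 184, 184]
180 [178, 180, 180, 184, 184, 184, 183, 181, 181, 182, 181, 186, 190, 190, 191, 191, 191, 190, 189, 190] [188, 189, 189, 189, 189, 188, 188, 187, 180, 179, 177, 176, 177, 179, 180, 181, 181, 179, 179, 179, 180, 180]
hub ((447.26104736328125, 343.6521911621094), (33.486778259277344, 33.95252990722656), 86.6898422241211)
TL [0.3784 0.4166]
TR [0.5266 0.4088]
BR [0.517  0.2686]
BL [0.3696 0.277 ]
bore [0.4477 0.3435]
hole [0.4897 0.3713]
bore tri [0.44738189 0.34391567 0.02176221]
shaft tri [0.6146372  0.11999608 0.09668557]
```

Emit:
send_rows:
  commands:
    - [0.001,0.02,-0.015,0,0,0,0]
    - [0.001,0.02,-0.02,0,0,0,0]
    - [0,0.02,-0.025,0,0,0,0]
    - [0,0.02,-0.03,0,0,0,0]
    - [0,0.0036,-0.03,0,0,0,0]
    - [0,0,-0.03,0,0,0,0]
    - [0,0,-0.02,0,0,0,0]
    - [0,0,-0.015,0,0,0,0]
    - [0,0,-0.008,0,0,0,0]
    - [0,0,0,0,0,0,0]

```text
time: 27.82
eef_pos: [0.4482, 0.3437, 0.0116]
eef_rot: [[0.059, 0.998, -0.001], [0.998, -0.059, -0.001], [-0.001, -0.001, -1.0]]
wrist_force: [0.0, -0.4, 0.3]
width: 0.0854
finger_force: 0.0
```

Emit:
send_rows:
  commands:
    - [0,0,0,0,0,0,0.2]
    - [0,0,0,0,0,0,0.4]
    - [0,0,0,0,0,0,0.7]
    - [0,0,0,0,0,0,0.7]
    - [0,0,0,0,0,0,0.7]
    - [0,0,0,0,0,0,0.7]

```text
time: 28.32
eef_pos: [0.4483, 0.3447, 0.0134]
eef_rot: [[0.058, 0.998, 0.001], [0.998, -0.058, 0.001], [0.001, 0.001, -1.0]]
wrist_force: [-1.0, -1.5, 8.7]
width: 0.0347
finger_force: 61.0
```

Emit:
send_rows:
  commands:
    - [0,0,0.01,0,0,0,0.7]
    - [0,0,0.02,0,0,0,0.7]
    - [0,0,0.025,0,0,0,0.7]
    - [0,0,0.025,0,0,0,0.7]
    - [0,-0.01,0.025,0,0,0,0.7]
    - [0,-0.02,0.025,0,0,0,0.7]
    - [0,-0.03,0.01,0,0,0,0.7]
    - [0,-0.03,0,0,0,0.5,0.7]
    - [0,-0.03,0,0,0,0.5,0.7]
    - [0.01,-0.03,0,0,0,0.5,0.7]

```text
time: 29.15
eef_pos: [0.4564, 0.1933, 0.1533]
eef_rot: [[0.031, 1.0, 0.0], [1.0, -0.031, 0.0], [0.0, 0.0, -1.0]]
wrist_force: [-0.2, -0.4, -2.8]
width: 0.0349
finger_force: 60.6
```

Emit:
send_rows:
  commands:
    - [0.02,-0.03,0,0,0,0.5,0.7]
    - [0.025,-0.03,0,0,0,0.5,0.7]
    - [0.03,-0.014,0,0,0,0.4,0.7]
    - [0.03,0,0,0,0,0.3,0.7]
    - [0.025,0,0,0,0,0,0.7]
    - [0.02,0,0,0,0,0,0.7]
    - [0.0045,0,0,0,0,0,0.7]
    - [0,0,0,0,0,0,0.7]
    - [0,0,0,0,0,0,0.7]
    - [0,0,0,0,0,0,0.7]

```text
time: 29.98
eef_pos: [0.6114, 0.1206, 0.1527]
eef_rot: [[0.002, 1.0, -0.0], [1.0, -0.002, 0.0], [0.0, -0.0, -1.0]]
wrist_force: [0.6, 0.1, -2.4]
width: 0.035
finger_force: 60.8
```

```bash
python3 - <<'E'
from h import *
import pickle
s=read_state(); print(s['eef_pos'],s['eef_rot'][:,0])
cp=camera_params('wrist'); im=save('wrist','w14'); pickle.dump(cp,open('w14.pkl','wb'))
for n in ['cover','cover_pin_hole','shaft_top','pin_top']:
  for c in ['wrist']:
    print(n,spot_in(n,c)[:2])
m=(im.max(2)<45).astype(np.uint8)
g=cv2.cvtColor(im,cv2.COLOR_RGB2GRAY); roi=g[200:420,230:420]
for r in range(0,480,20): print(r,g[r,200:440:12].tolist())
E
```

```text
[0.61141258 0.1205985  0.15267952] [1.97326925e-03 9.99998053e-01 3.41522247e-05]
cover [{'bbox': [141.8, 150.3, 497.2, 421.1], 'score': 0.55}]
cover_pin_hole [{'bbox': [137.8, 145.5, 495.5, 420.7], 'score': 0.75}]
shaft_top [{'bbox': [264.6, 149.3, 432.6, 252.6], 'score': 0.76}]
pin_top [{'bbox': [353.9, 142.5, 430.0, 248.9], 'score': 0.85}]
0 [189, 193, 192, 193, 203, 204, 201, 202, 195, 201, 201, 136, 135, 131, 135, 147, 158, 200, 199, 199]
20 [200, 200, 194, 207, 205, 204, 203, 199, 202, 202, 195, 199, 197, 202, 203, 204, 205, 204, 201, 202]
40 [193, 200, 202, 197, 205, 205, 210, 201, 204, 215, 197, 208, 198, 211, 210, 207, 210, 203, 200, 211]
60 [202, 206, 209, 208, 199, 203, 204, 207, 211, 208, 204, 212, 205, 204, 206, 201, 201, 199, 199, 203]
80 [198, 207, 202, 203, 211, 208, 209, 211, 206, 198, 205, 210, 206, 213, 209, 205, 205, 206, 207, 206]
100 [204, 210, 207, 217, 204, 206, 213, 210, 208, 197, 205, 206, 217, 215, 208, 205, 211, 203, 213, 210]
120 [210, 195, 195, 211, 207, 197, 202, 206, 204, 209, 199, 211, 203, 204, 203, 205, 214, 211, 214, 209]
140 [203, 212, 205, 214, 1
[... 905 characters left out ...]
 [208, 208, 206, 33, 140, 133, 25, 25, 28, 11, 8, 13, 24, 25, 30, 141, 35, 208, 209, 208]
340 [209, 174, 35, 35, 37, 21, 18, 29, 26, 21, 23, 19, 27, 27, 35, 36, 36, 37, 38, 209]
360 [35, 32, 31, 35, 36, 20, 23, 26, 28, 26, 27, 26, 27, 27, 40, 37, 35, 36, 31, 36]
380 [40, 34, 34, 42, 36, 74, 146, 145, 146, 147, 146, 146, 147, 146, 93, 35, 35, 30, 34, 40]
400 [37, 35, 36, 34, 36, 36, 35, 35, 180, 209, 209, 203, 49, 33, 18, 35, 36, 35, 35, 35]
420 [184, 36, 33, 36, 33, 33, 26, 35, 36, 34, 36, 34, 35, 33, 21, 35, 34, 36, 34, 38]
440 [25, 28, 31, 35, 34, 36, 35, 35, 35, 35, 35, 36, 32, 35, 33, 35, 35, 32, 28, 28]
460 [33, 34, 33, 33, 33, 34, 18, 34, 35, 36, 34, 34, 34, 36, 34, 35, 33, 32, 34, 33]
```

```bash
python3 - <<'E'
from h import *
import pickle
cp=pickle.load(open('w14.pkl','rb')); im=cv2.imread('pics/w14.png'); g=cv2.GaussianBlur(cv2.cvtColor(im,cv2.COLOR_BGR2GRAY),(3,3),0)
m=np.zeros_like(g); m[225:262,380:430]=(g[225:262,380:430]<170); ys,xs=np.nonzero(m); print('hole',xs.min(),xs.max(),ys.min(),ys.max(),xs.mean(),ys.mean())
b=np.zeros_like(g); b[295:350,295:345]=(g[295:350,295:345]<19); b=cv2.morphologyEx(b,cv2.MORPH_OPEN,np.ones((3,3),np.uint8)); by,bx=np.nonzero(b); print('bore',bx.min(),bx.max(),by.min(),by.max(),len(bx))
for r in range(300,345,4): print(r,g[r,296:344:2].tolist())
z=.1527-.0134
H=atz('wrist',((xs.min()+xs.max())/2,(ys.min()+ys.max())/2),z+.005,cp); B=atz('wrist',((bx.min()+bx.max())/2,(by.min()+by.max())/2),z+.035,cp)
print(H,B,H-B,np.degrees(np.arctan2((H-B)[1],(H-B)[0])), np.hypot(*(H-B)[:2]))
print('hub far edge cols', [atz('wrist',(u,279),z+.035,cp)[:2] for u in (284,358)])
E
```

```text
hole 390 418 226 250 404.08303249097474 237.87184115523465
bore 295 336 316 341 732
300 [27, 27, 27, 27, 27, 27, 27, 26, 27, 27, 28, 27, 27, 25, 27, 27, 27, 27, 28, 27, 27, 27, 27, 27]
304 [27, 26, 26, 26, 27, 28, 27, 27, 27, 26, 26, 27, 27, 26, 27, 28, 26, 27, 27, 26, 27, 27, 27, 26]
308 [26, 27, 27, 27, 28, 27, 28, 26, 27, 26, 27, 28, 27, 28, 27, 28, 26, 26, 27, 27, 27, 27, 28, 27]
312 [27, 27, 27, 27, 26, 26, 28, 30, 35, 40, 44, 42, 36, 33, 28, 26, 27, 27, 27, 28, 26, 27, 26, 26]
316 [26, 26, 25, 20, 15, 16, 36, 59, 82, 85, 88, 87, 88, 70, 47, 18, 16, 20, 25, 27, 28, 27, 26, 27]
320 [25, 18, 14, 12, 12, 12, 12, 12, 12, 10, 13, 12, 11, 12, 13, 13, 12, 12, 14, 20, 26, 26, 27, 27]
324 [16, 12, 11, 11, 12, 12, 13, 14, 13, 13, 13, 14, 14, 13, 11, 11, 12, 14, 13, 15, 20, 24, 27, 27]
328 [14, 11, 11, 11, 12, 11, 14, 13, 13, 12, 12, 12, 11, 12, 12, 13, 13, 14, 13, 14, 15, 22, 25, 26]
332 [14, 13, 12, 14, 14, 13, 13, 12, 12, 12, 12, 12, 12, 12, 13, 13, 13, 15, 14, 15, 17, 22, 26, 27]
336 [18, 17, 18, 18, 20, 21, 23, 23, 21, 20, 21, 21, 21, 21, 23, 22, 21, 20, 20, 18, 19, 24, 25, 26]
340 [23, 18, 17, 18, 19, 23, 21, 22, 23, 23, 24, 22, 23, 23, 23, 22, 21, 20, 20, 20, 25, 28, 27, 27]
344 [26, 24, 21, 20, 20, 20, 22, 22, 22, 23, 22, 24, 22, 23, 23, 21, 22, 20, 22, 26, 27, 27, 26, 26]
[0.65027513 0.15077255 0.1443    ] [0.61051763 0.12240641 0.1743    ] [ 0.0397575   0.02836614 -0.03      ] 35.5070612467016 0.048839497979146385
hub far edge cols [array([0.59884126, 0.14294105]), array([0.62636006, 0.14290839])]
```

Emit:
send_rows:
  commands:
    - [0.001,-0.0006,-0.01,0,0,0,0.7]
    - [0,0,-0.015,0,0,0,0.7]
    - [0,0,-0.01,0,0,0,0.7]
    - [0,0,0,0,0,0,0.7]
    - [0,0,0,0,0,0,0.7]

```text
time: 30.65
eef_pos: [0.6129, 0.1198, 0.1165]
eef_rot: [[0.002, 1.0, -0.002], [1.0, -0.002, -0.0], [-0.0, -0.002, -1.0]]
wrist_force: [0.5, -0.7, -1.7]
width: 0.0347
finger_force: 60.8
```

Emit:
send_rows:
  commands:
    - [0,0,-0.003,0,0,0,0.7]
    - [0,0,-0.003,0,0,0,0.7]
    - [0,0,-0.003,0,0,0,0.7]
    - [0,0,0,0,0,0,0.7]

```text
time: 30.98
eef_pos: [0.6131, 0.1198, 0.1078]
eef_rot: [[0.002, 1.0, -0.001], [1.0, -0.002, -0.0], [-0.0, -0.001, -1.0]]
wrist_force: [-0.8, -0.0, -2.4]
width: 0.035
finger_force: 60.8
```

Emit:
send_rows:
  commands:
    - [0,0,-0.003,0,0,0,0.7]
    - [0,0,-0.003,0,0,0,0.7]
    - [0,0,-0.003,0,0,0,0.7]
    - [0,0,0,0,0,0,0.7]
    - [0,0,0,0,0,0,0.7]

```text
time: 31.4
eef_pos: [0.6132, 0.1198, 0.099]
eef_rot: [[0.002, 1.0, -0.0], [1.0, -0.002, -0.0], [-0.0, -0.0, -1.0]]
wrist_force: [0.0, 0.1, -2.7]
width: 0.0349
finger_force: 60.8
```

Emit:
send_rows:
  commands:
    - [0,0,-0.004,0,0,0,0.7]
    - [0,0,-0.004,0,0,0,0.7]
    - [0,0,-0.004,0,0,0,0.7]
    - [0,0,-0.003,0,0,0,0.7]
    - [0,0,0,0,0,0,0.7]
    - [0,0,0,0,0,0,0.7]

```text
time: 31.9
eef_pos: [0.6132, 0.1198, 0.084]
eef_rot: [[0.002, 1.0, -0.001], [1.0, -0.002, -0.0], [-0.0, -0.001, -1.0]]
wrist_force: [-1.2, -0.2, -2.3]
width: 0.0351
finger_force: 60.8
```

Emit:
send_rows:
  commands:
    - [0,0,-0.003,0,0,0,0.7]
    - [0,0,-0.003,0,0,0,0.7]
    - [0,0,-0.003,0,0,0,0.7]
    - [0,0,0,0,0,0,0.7]
    - [0,0,0,0,0,0,0.7]

```text
time: 32.32
eef_pos: [0.6132, 0.1198, 0.075]
eef_rot: [[0.002, 1.0, -0.0], [1.0, -0.002, 0.0], [0.0, -0.0, -1.0]]
wrist_force: [-0.0, 0.3, -3.2]
width: 0.0345
finger_force: 60.8
```

Emit:
send_rows:
  commands:
    - [0,0,-0.002,0,0,0,0.7]
    - [0,0,-0.002,0,0,0,0.7]
    - [0,0,-0.0015,0,0,0,0.7]
    - [0,0,0,0,0,0,0.7]
    - [0,0,0,0,0,0,0.7]

```text
time: 32.73
eef_pos: [0.6132, 0.1198, 0.0697]
eef_rot: [[0.002, 1.0, -0.0], [1.0, -0.002, -0.0], [-0.0, -0.0, -1.0]]
wrist_force: [-0.7, 0.2, -2.6]
width: 0.0346
finger_force: 60.8
```

Emit:
send_rows:
  commands:
    - [0,0,-0.001,0,0,0,0.7]
    - [0,0,-0.001,0,0,0,0.7]
    - [0,0,0,0,0,0,0.7]
    - [0,0,0,0,0,0,0.7]

```text
time: 33.07
eef_pos: [0.6134, 0.1198, 0.0694]
eef_rot: [[0.002, 1.0, 0.001], [1.0, -0.002, -0.0], [-0.0, 0.001, -1.0]]
wrist_force: [-9.6, -0.3, 18.3]
width: 0.0347
finger_force: 63.3
```

Emit:
send_rows:
  commands:
    - [0,0,0.0008,0,0,0,0.6]
    - [0,0,0,0,0,0,0.5]
    - [0,0,0,0,0,0,0.3]
    - [0,0,0,0,0,0,0.1]
    - [0,0,0,0,0,0,0]
    - [0,0,0.015,0,0,0,0]
    - [0,0,0.03,0,0,0,0]
    - [0,-0.01,0.04,0,0,0,0]
    - [0,-0.025,0.04,0,0,0,0]
    - [-0.01,-0.03,0.03,0,0,0,0]

```text
time: 33.9
eef_pos: [0.6045, 0.0595, 0.2202]
eef_rot: [[0.0, 1.0, 0.002], [1.0, -0.0, 0.0], [0.0, 0.002, -1.0]]
wrist_force: [1.2, -0.6, 0.0]
width: 0.0855
finger_force: 0.0
```

Emit:
send_rows:
  commands:
    - [-0.015,-0.03,0.02,0,0,0,0]
    - [-0.015,-0.03,0.02,0,0,0,0]
    - [-0.015,-0.03,0.02,0,0,0,0]
    - [-0.015,-0.03,0.02,0,0,0,0]
    - [-0.015,-0.03,0,0,0,0,0]
    - [0,0,0,0,0,0,0]
    - [0,0,0,0,0,0,0]

```text
time: 34.48
eef_pos: [0.5283, -0.0922, 0.2979]
eef_rot: [[0.005, 1.0, 0.001], [1.0, -0.005, -0.0], [-0.0, 0.001, -1.0]]
wrist_force: [-0.1, 0.6, 0.2]
width: 0.0854
finger_force: 0.0
```

```bash
python3 - <<'E'
from h import *
import pickle
s=read_state(); print(s['eef_pos'])
cp=camera_params('wrist'); im=save('wrist','w15')
sc=save('scene','s15'); st=save('top','t15'); ct,cs=camera_params('top'),camera_params('scene')
R=[(x,y,z) for x in(-.075,.075) for y in(-.07,.07) for z in(.061,)]
P=np.array([[.6135+x,.1199+y,z] for x,y,z in R]); 
for n,c,k in [('wrist','wrist',cp),('scene','scene',cs)]: print(n,np.round(proj(c,P,k),1).tolist(), [ (round(d['score'],2),d['bbox']) for d in spot_in('cover',c)[:2]])
for d in spot_in('stick','top')[:2]+spot_in('stick','scene')[:2]+spot_in('tray','top')[:1]: print(d)
a=cv2.resize(sc[200:350,250:400],(400,400),interpolation=cv2.INTER_CUBIC)
l=int(np.clip(proj('wrist',[[.6135,.12,.06]],cp)[0,0]-150,0,340)); b=cv2.resize(im[0:300,l:l+300],(400,400))
b2=cv2.resize(st[260:360,420:520],(200,200),interpolation=cv2.INTER_CUBIC); b3=cv2.resize(sc[140:200,260:360],(400,200),interpolation=cv2.INTER_CUBIC)
lo=np.zeros((200,800,3),np.uint8); lo[:,:200]=b2; lo[:,200:600]=b3
cv2.imwrite('pics/fin.png',np.vstack([np.hstack([a,b]),lo])[:,:,::-1])
E
```

```text
[ 0.52826744 -0.09221474  0.29793373]
wrist [[326.3, 71.7], [326.9, -100.7], [476.3, 71.0], [495.3, -101.4]] [(0.95, [325.1, 2.5, 485.4, 76.7])]
scene [[345.1, 246.8], [379.4, 285.9], [280.6, 266.0], [309.4, 309.7]] [(0.93, [280.1, 246.3, 378.5, 312.0])]
{'bbox': [446.2, 287.6, 491.5, 341.1], 'score': 0.65}
{'bbox': [285.7, 154.3, 338.9, 180.5], 'score': 0.81}
{'bbox': [430.1, 271.5, 498.7, 354.1], 'score': 0.77}
```

View pics/fin.png

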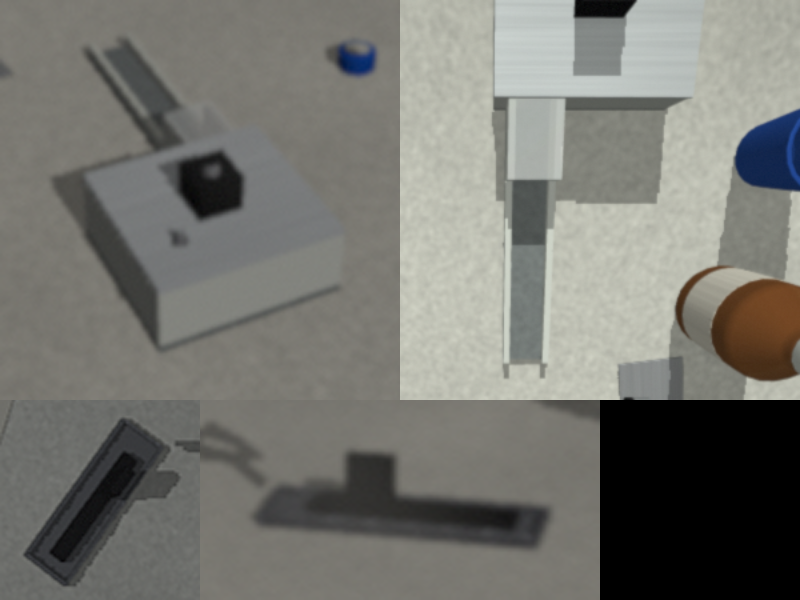

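The cover sits flush on the box with the shaft and pin showing at (210,170) and (178,238), and the stick lies flat in its tray. I'm handing in.

```bash
python3 -c "
from bench import *
print(close_job())"
```

```text
the job is handed in; nothing more can be done
None
```

I handed the job in at about 34 s of the 210 s limit: both jars found stand in the magazine lane, the cover is seated over shaft and pin, and the stick is flat in its tray, all checked by camera; close_job() gave no verdict.

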